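Draw out the photometer's tray by friction and load the amber filter

TASK

Load the amber filter into the bench photometer: press a fingertip down on the tray's rubber grip pad and drag the tray back, all the way out to its stop; take the amber filter from the storage block and set it down gently, flat in the tray's round seat; then slide the tray fully home with the filter in it. The tray runs on fine runners, so with the fingers press and push on it only as firmly as it takes to move it, never harder than 25 N. Leave the green filter, the lens and the screwdriver where they are.

Things in the scene. Friction and masses are not known exactly. Their poses are not given: they have to be found in the camera images.
- photometer: Bench photometer, fixed, on levelling feet 4 to 10 high. Origin at the base's underside under the middle of the hood's front face: x points into the hood (the tray comes out along -x), y left, z up. Heights above this origin: grey hood 48 to 82 (220 deep, 190 wide), round lamp head on it to 104, flat bed in front 20 (175 long); lips of the runners beside the tray 33, from 60.5 off the centre line.
- tray (a joint): How far the tray is drawn out (m): 0 = home, against its inner stop; 0.085 = against its outer stop (stops with thin rubber buffers). Flat aluminium plate without a handle, 175 long, 124 wide, 10 thick, top 30 above the photometer's origin. It slides along the photometer's x axis with about 5 N of friction and stays where it is left. Pressed too lightly, a finger slips over its pad.
- pad_top (a point): Centre of the top of the black ribbed sponge-rubber pad let into the front of the tray: 43 along x, 79 along y, 32 above the photometer's origin (2 proud of the tray); moves with the tray. With the tray home it is 50 in front of the hood. It gives about 1 mm per 8 N of press, 4 mm at most; its friction coefficient on a finger is 0.5 or more. Axes as the photometer's.
- seat (a point): Centre of the floor of the tray's round seat, 44 across, 5 deep (floor 25, rim 30 above the photometer's origin); moves with the tray, 90 behind the pad's centre. Home, it is inside the hood, 40 behind its face; with the tray all the way out it is 45 in front of the face. A filter passes under the hood only if it lies flat in the seat.
- tray_front (a point): Middle of the top front edge of the tray, 30 above the photometer's origin and 30 in front of the pad's centre; moves with the tray. The face below it is upright, flat and 10 high.
- block: White plastic storage block, fixed on the table, 124 (x) by 66 (y) by 14 mm high, with two round wells 44 mm across and 7 mm deep at x = -30 and +30 mm, one filter in each. Origin at the centre of its underside.
- amber_center (a point): Centre of the amber filter: a black metal ring mount, a disc 40 mm across and 16 mm high with amber-orange glass showing on top, about 45 g. It lies flat in one of the wells, its underside 7 mm above the table, so its upper 9 mm stand clear of the block. This point is half-way up (8 mm above its underside); z up.
- green_center (a point): Centre of the green filter, the same mount with dark green glass, in the other well. To be left alone. Half-way up.
- lens_center (a point): A lens in a round dark mount (48 across) on a steel post with a round foot (52 across), loose, 122 mm high in all. This point is on the post's axis 60 mm above the table. To be left alone.
- driver: Screwdriver with an orange handle lying on the table, 190 mm long, along its own x axis. To be left alone.
Things that resemble listed ones, but are neither listed nor needed, are in the scene too. Leave any blue or purple look-alike of the part that bears amber_center alone.

How it is judged:
By the outcome, as a careful person would: the job done as asked, in the order asked, and still so for the second after the job is handed in, with the robot touching nothing.
It also fails if it takes over 72 s, if anything falls off the work surface, if the arm or the gripper's body presses on something with over 40 N, if the wrist force passes 120 N, or if a joint passes its speed limit or range.

ROBOT

A 6-joint arm with a two-finger parallel gripper is mounted at the origin on the work surface. World frame = base frame: x ahead of the robot, y to its left, z up, the work surface at z = 0. Lengths are in m, angles in rad, forces in N, time in s.
With the tool pointing down it reaches from about 0.35 to 0.725 m from the base axis. Payload 4.3 kg.
Tool frame: the origin (TCP) lies between the finger pads; the fingertips stand 19 mm ahead of it and the grasp point (between the pads) is the TCP; z points along the fingers, y is the direction in which the jaws open and shut (so a half turn about z gives the same grasp; the last joint's range is limited). The gripper opens to 85 mm and grips with 20 to 120 N. Pads are 22 mm wide; open, the fingers measure 114 mm over their backs; the gripper's body (76 mm by 85 mm) begins 54 mm behind the grasp point. The pads swing forward as they close: fully open they stand 13 mm farther back than shut.
Start: joints at [1.094, 0.377, 0.081, 1.274, 0, 1.46], TCP at [0.206, 0.537, 0.25] pointing down, gripper open.
Joint ranges: [-2.72, 2.72], [-0.84, 1.66], [-1.02, 1.22], [-1.77, 2.12], [-1.37, 1.28], [-3.14, 3.14]. Speed limits (rad/s): [2.57, 2.57, 3.14, 3.14, 3.14, 3.14].

INTERFACE

Orientations are given as a unit quaternion [w, x, y, z].
In Python, from plant import * gives the robot as it stands. The module is installed in compiled form; this text tells all that it offers.
- The arm moves only by the tool jog_arm, never from a script. Its argument "targets" is a list that holds one entry, the list of rows, each a list of 5 numbers: the shift along the tool's x, y, z in cm, then the turn about the tool's z in degrees, then the gripper command: -1 is shut, 1 is fully open, values between are in proportion. A call has 1 to 5 rows; each row is the pose to reach, as a shift and turn from the pose measured when the call began, along the tool's axes at that moment; what a row does not reach only later rows make up. A row lasts 1/12 s, in which the tool goes at most 41.7 mm and 7.16 degrees, less where a joint would pass 70% of its speed; a pose out of reach is approached as far as the arm can. A call with a gripper value outside its range is refused whole. The fingers move at their own pace and stop on an object; "force" is the grip in N (left out, the last holds). Time passes only in rows, so rows that repeat a pose let the fingers close. It gives the time, the measured TCP pose, the force and the opening at its end, in the units of the state.
- read_state(): the state, without advancing time (a new reading comes with each control period).
- read_camera(name): name is "scene" or "top"; returns (picture, depth): 480x640x3 uint8, red, green, blue; 480x640 float32, m along the optical axis (not along the pixel's ray), 0 where there is no reading.
- camera_model(name): a dict with "mtx" (3x3 intrinsics, pixels), "dist_coeffs" ([k1, k2, p1, p2, k3] as OpenCV has them; the pictures are not rectified), "eye" and "attitude" of the camera in the world. Camera axes: x right, y down, z forward; pixel columns grow to the right and rows downward; lengths in m; the calibration is good to about 2 mm. A picture is of the moment at which its call begins. camera_model takes no time and is no camera call.
- job_done(): hands the job in, once; it reports no verdict.
Trained networks look in the newest picture that a camera, given by its name, has taken for a name from the list of things; names that differ only in an ending like _2 or _b are one class to them, and where a whole thing is asked for, a point or a joint stands for the part that bears it (a point fixed in the world has none). Each returns a list of dicts, best first, with "p" (0 to 1); they miss things now and then, are a little off and sometimes report something else, mostly with a low value. They report only what shows in the picture. A call takes as long as a camera call. They do not tell look-alikes from the thing itself.
- search_frame(camera, query): "at" ([column, row] in pixels, amid what is visible of it).
The state is a dict: "time": time; "joint_pos": joint angles; "joint_vel": joint speeds; "joint_torque": joint torques, N m; "ee_pos": TCP position; "tcp_rot": TCP orientation; "force": force on the tool from outside, world axes, zero at the start; "torque": the same for the moment, N m; "opening": opening from 0.0 (shut) to 1.0 (fully open).
Only numpy, scipy, OpenCV 4.12 (cv2) and the standard library are available. Lean on these libraries where they do the work, as an engineer would, in place of code of your own. Each camera call takes 0.05 s, during which the arm holds its last target.

## Working session

There is one attempt and no reset: what is moved stays moved. The work goes in short steps, Python scripts to look and compute and a tool call to move; the robot and the scene stay as the last step left them, time stands still between calls to the robot, and variables do not carry over. Pictures are saved under pics/ and viewed, and the job is handed in when it is done.

Besides the shell and the picture viewer there is one more tool, called after "Request:" by a JSON object that holds its "method" and its "body", one argument or row to a line. jog_arm: Moves the arm, as the interface text tells. Its arguments: {"type":"object","properties":{"targets":{"type":"array"},"force":{"type":"number"}},"required":["targets"]}

```bash
mkdir -p pics
cat > h.py <<'E'
from plant import *
import numpy as np, cv2
from scipy.spatial.transform import Rotation as R
def Rq(q): return R.from_quat([q[1],q[2],q[3],q[0]]).as_matrix()
def cam(n):
    m=camera_model(n); return m
def att(m):
    a=np.array(m["attitude"],float)
    return Rq(a) if a.size==4 else a.reshape(3,3)
def ray(n,uv):
    m=cam(n); p=cv2.undistortPoints(np.array([[uv]],float),np.array(m["mtx"],float),np.array(m["dist_coeffs"],float))[0,0]
    return np.array(m["eye"]),att(m)@np.array([p[0],p[1],1.])
def atz(n,uv,z):
    e,d=ray(n,uv); return e+d*(z-e[2])/d[2]
def atd(n,uv,dep):
    e,d=ray(n,uv); return e+d*dep
def proj(n,P):
    m=cam(n);A=att(m);rv=cv2.Rodrigues(A.T)[0];t=-A.T@np.array(m["eye"])
    return cv2.projectPoints(np.atleast_2d(np.array(P,float)),rv,t,np.array(m["mtx"],float),np.array(m["dist_coeffs"],float))[0][:,0]
def save(n,f): cv2.imwrite(f,n[:,:,::-1])
E
python3 - <<'E'
from h import *
s=read_state();print(s)
for n in("scene","top"):
    print(cam(n)); i,d=read_camera(n); save(i,f"pics/{n}0.png"); np.savez(f"{n}0.npz",i=i,d=d)
    for q in ["photometer","tray","pad_top","seat","tray_front","block","amber_center","green_center","lens_center","driver"]:
        print(n,q,[(np.round(r["at"]),round(r["p"],2)) for r in search_frame(n,q)][:4])
E
```

```text
{'time': 0.0, 'joint_pos': array([1.09369046e+00, 3.78049591e-01, 7.96533063e-02, 1.27439548e+00,
       2.28673720e-05, 1.46050334e+00]), 'joint_vel': array([-0.00093477,  0.00029503,  0.00107673,  0.00054784,  0.00033683,
        0.00059015]), 'joint_torque': array([-1.45081423e-03, -4.63606417e+01,  2.69872284e+01,  2.08843115e-02,
       -3.38898769e-05,  6.77720195e-06]), 'ee_pos': array([0.20592524, 0.53621581, 0.24937914]), 'tcp_rot': array([-2.99778490e-04,  1.82379856e-01,  9.83227640e-01, -9.51684591e-04]), 'force': array([-0.40080283,  0.70990261, -0.47004629]), 'torque': array([ 0.01651466, -0.02481486, -0.06611413]), 'opening': 1.0024221334208854}
{'mtx': array([[491.35708735,   0.        , 315.36085961],
       [  0.        , 491.35708735, 240.71587677],
       [  0.        ,   0.        ,   1.        ]]), 'dist_coeffs': array([-0.11101419,  0.        ,  0.        ,  0.        ,  0.        ]), 'eye': array([1.36340815, 0.13568145, 0.90609781]), 'attitude': array([-0.24103718,  0.59454911,  0.71233426, -0.28459152])}
scene photometer [(array([329., 296.]), 0.66)]
scene t
[... 819 characters left out ...]
-0.7043567 ,  0.70900877, -0.02020295])}
top photometer [(array([319., 187.]), 0.97)]
top tray [(array([315., 225.]), 0.95)]
top pad_top [(array([320., 234.]), 0.83)]
top seat [(array([318., 224.]), 0.7), (array([467., 267.]), 0.62), (array([142., 274.]), 0.49), (array([476., 251.]), 0.28)]
top tray_front [(array([317., 234.]), 0.74), (array([319., 228.]), 0.61)]
top block [(array([468., 268.]), 0.73), (array([319., 230.]), 0.17)]
top amber_center [(array([478., 210.]), 0.78), (array([527., 277.]), 0.68), (array([474., 252.]), 0.62)]
top green_center [(array([471., 283.]), 0.52), (array([476., 254.]), 0.4)]
top lens_center [(array([456., 156.]), 0.57)]
top driver [(array([142., 277.]), 0.9)]
```

View pics/scene0.png

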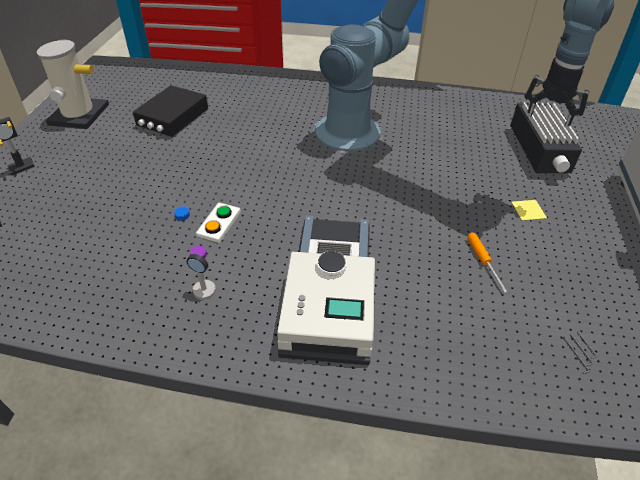

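View pics/top0.png

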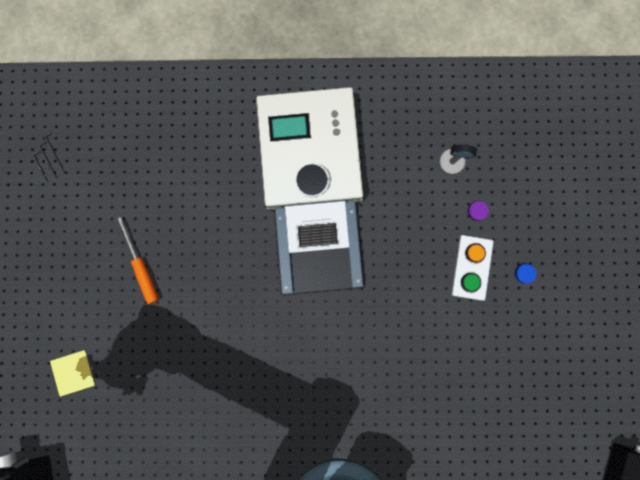

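Run:
```python
from h import *
i=np.load("top0.npz")["i"]
a=cv2.resize(i[190:300,430:540],None,fx=4,fy=4,interpolation=cv2.INTER_CUBIC)
b=cv2.resize(i[190:300,270:370],None,fx=3.6,fy=4,interpolation=cv2.INTER_CUBIC)
save(np.hstack([a,b]),"pics/crop0.png")
```

```text
(no output)
```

View pics/crop0.png

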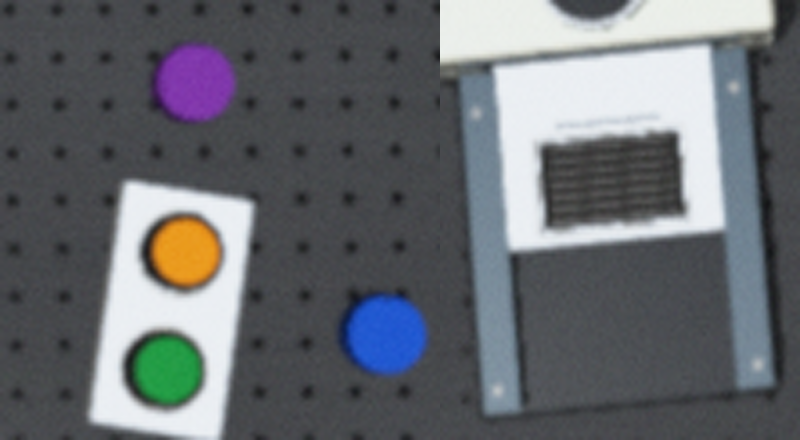

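Top view: the amber candidates are orange in the block (476,253), purple on the table (479,210) and blue on the table (527,274). Only the orange one has amber glass and sits in a well, next to green (471,283), so that one is the target and the enlarged crop confirms it. The pad is at (318,235), and the photometer's x axis points up in the image.

Run:
```python
from h import *
z=np.load("top0.npz");i,d=z["i"],z["d"]
hsv=cv2.cvtColor(i,cv2.COLOR_RGB2HSV)
def pts(mask,dep=d):
    v,u=np.nonzero(mask&(dep>0)); m=cam("top")
    p=cv2.undistortPoints(np.stack([u,v],1).astype(float)[:,None],m["mtx"],m["dist_coeffs"])[:,0]
    return (np.c_[p,np.ones(len(p))]*dep[v,u][:,None])@att(m).T+m["eye"]
def box(u0,u1,v0,v1):
    b=np.zeros(d.shape,bool);b[v0:v1,u0:u1]=1;return b
table=pts(box(180,250,100,400));print("table z",np.median(table[:,2]),table[:,2].std())
white=(hsv[...,1]<40)&(hsv[...,2]>170)
for nm,b in [("hood",box(250,370,80,205)),("trayw",box(280,360,203,255)),("block",box(440,500,230,305))]:
    m=white&b; P=pts(m); print(nm,m.sum(),np.percentile(P[:,2],[5,50,95]))
    r=cv2.minAreaRect(np.argwhere(m)[:,::-1].astype(np.float32)); bx=cv2.boxPoints(r); zz=np.median(P[:,2])
    W=np.array([atz("top",c,zz) for c in bx]);print(np.round(W,4));
    for k in range(4):
        e=W[(k+1)%4]-W[k];print("  len",round(np.linalg.norm(e),4),"ang",round(np.degrees(np.arctan2(e[1],e[0])),2))
    print(" cent",W.mean(0))
for nm,h0,h1,b in [("amber",8,22,box(460,495,235,265)),("green",50,80,box(455,490,265,300)),("purple",135,165,box(460,500,190,230)),("blue",100,125,box(505,550,255,295))]:
    m=(hsv[...,0]>=h0)&(hsv[...,0]<=h1)&(hsv[...,1]>100)&b; v,u=np.nonzero(m);P=pts(m);c=(u.mean(),v.mean());print(nm,m.sum(),c,np.median(P[:,2]),atz("top",c,np.median(P[:,2])))
for nm,b in [("bed",box(298,340,262,282)),("runL",box(281,284,225,280)),("runR",box(353,356,225,280)),("pad",box(303,333,228,242)),("plate",box(292,345,208,216))]:
    P=pts(b);print(nm,np.median(P[:,2]),P[:,2].std())
```

```text
table z -0.0003285051802164318 0.001901588686002759
hood 8743 [0.08264249 0.0856134  0.0886974 ]
[[ 0.831   0.1568  0.0856]
 [ 0.8451 -0.0327  0.0856]
 [ 0.6174 -0.0489  0.0856]
 [ 0.6032  0.1373  0.0856]]
  len 0.19 ang -85.73
  len 0.2283 ang -175.93
  len 0.1867 ang 94.36
  len 0.2286 ang 4.89
 cent [0.72418351 0.05314576 0.0856134 ]
trayw 1987 [0.02982143 0.03381226 0.03756932]
[[ 0.6247  0.1151  0.0338]
 [ 0.6236 -0.0291  0.0338]
 [ 0.5243 -0.0281  0.0338]
 [ 0.5252  0.115   0.0338]]
  len 0.1441 ang -90.44
  len 0.0994 ang 179.45
  len 0.1432 ang 89.62
  len 0.0995 ang 0.01
 cent [0.57445547 0.04322147 0.03381226]
block 1330 [0.00541567 0.01356076 0.01696018]
[[ 0.4348 -0.2333  0.0136]
 [ 0.5592 -0.2541  0.0136]
 [ 0.5491 -0.3211  0.0136]
 [ 0.4248 -0.2999  0.0136]]
  len 0.1261 ang -9.47
  len 0.0678 ang -98.58
  len 0.126 ang 170.29
  len 0.0672 ang 81.52
 cent [ 0.49196852 -0.27710134  0.01356076]
amber 257 (np.float64(475.568093385214), np.float64(252.5058365758755)) 0.02298904050702344 [ 0.521893   -0.28165881  0.02298904]
green 240 (np.float64(471.06666666666666), np.float64(281.95416666666665)) 0.023244887212322873 [ 0.46235027 -0.27092079  0.02324489]
purple 334 (np.float64(477.94610778443115), np.float64(210.29041916167665)) 0.015152848172964362 [ 0.60905946 -0.29115819  0.01515285]
blue 382 (np.float64(525.520942408377), np.float64(273.0261780104712)) 0.015654673612234826 [ 0.47953656 -0.3846054   0.01565467]
bed 0.02393891706544582 0.0017561389335986105
runL 0.03655144172964908 0.0025208716263703584
runR 0.03688461675898991 0.0017758517628670518
pad 0.03585643781796455 0.0017645345230653253
plate 0.03395471199813116 0.0017421620736704554
```

Run:
```python
from h import *
z=np.load("top0.npz");i=z["i"];g=cv2.cvtColor(i,cv2.COLOR_RGB2GRAY).astype(float)
g=cv2.GaussianBlur(g,(0,0),0.7)
def cross(line,lo,hi):  # subpixel max gradient
    k=np.abs(np.diff(line[lo:hi]));j=int(k.argmax());w=k[max(0,j-2):j+3];return lo+0.5+(w*np.arange(max(0,j-2),max(0,j-2)+len(w))).sum()/w.sum()
L=[];Rr=[];F=[]
for v in range(208,246):
    L.append(atz("top",(cross(g[v],280,296),v),.037));Rr.append(atz("top",(cross(g[v],340,354),v),.037))
for u in range(294,344): F.append(atz("top",(u,cross(g[:,u],246,257)),.034))
def fit(P,n):
    P=np.array(P);vx,vy,x,y=cv2.fitLine(P[:,:2].astype(np.float32),cv2.DIST_HUBER,0,.01,.01)[:,0] if False else cv2.fitLine(P[:,:2].astype(np.float32),cv2.DIST_HUBER,0,.001,.001).ravel()
    a=np.degrees(np.arctan2(vy,vx));res=np.abs((P[:,0]-x)*vy-(P[:,1]-y)*vx);print(n,a,(x,y),"res",res.mean());return (x,y),np.array([vx,vy])
fit(L,"L");fit(Rr,"R");fit(F,"F")
pad=(g<110);m=np.zeros_like(pad);m[222:246,297:340]=pad[222:246,297:340]
r=cv2.minAreaRect(np.argwhere(m)[:,::-1].astype(np.float32));print(r,atz("top",r[0],.036),m.sum())
W=np.array([atz("top",c,.036) for c in cv2.boxPoints(r)]);print(W)
yaw=np.radians(4.4)
```

```text
L 4.922082 (np.float32(0.5807674), np.float32(0.102267236)) res 0.00015248001117339682
R 4.684915 (np.float32(0.58270085), np.float32(-0.019592546)) res 9.191262914971462e-05
F -85.12853 (np.float32(0.52857995), np.float32(0.041759975)) res 0.00010808530053208071
((317.2764587402344, 234.59408569335938), (19.787696838378906, 38.3482551574707), 85.60128784179688) [0.55972488 0.03957411 0.036     ] 742
[[ 5.76996026e-01  7.96371289e-02  3.60000000e-02]
 [ 5.82399371e-01  2.39715770e-03  3.60000000e-02]
 [ 5.42509885e-01 -3.57917078e-04  3.60000000e-02]
 [ 5.37101704e-01  7.66679130e-02  3.60000000e-02]]
```

```bash
cat >> h.py <<'E'
YAW=np.radians(4.8);U=np.array([np.cos(YAW),np.sin(YAW),0]);V=np.array([-U[1],U[0],0])
PAD=np.array([.5591,.0394,.036]);FRONT=PAD-.030*U;FRONT[2]=.034
AMB=np.array([.5219,-.2817,.015])
def go(P,yang=None,s=None):
    s=s or read_state();A=Rq(s["tcp_rot"]);d=A.T@(np.array(P)-s["ee_pos"])*100
    t=0
    if yang is not None:
        c=np.degrees(np.arctan2(A[1,1],A[0,1])); t=-((yang-c+90)%180-90)
    print("shift cm",np.round(d,2),"turn",round(t,1),"tilt",np.round(A[:,2],4))
def st():
    s=read_state();print("t",round(s["time"],2),"pos",np.round(s["ee_pos"],4),"f",np.round(s["force"],1),"op",round(s["opening"],2));return s
E
python3 - <<'E'
from h import *
s=st();go([.5589,.0394,.25],94.8);go([.5589,.0394,.12],94.8)
E
```

```text
t 1.1 pos [0.2062 0.5368 0.2504] f [-0.3 -0.  -0.4] op 1.0
shift cm [-5.076e+01 -3.378e+01  3.000e-02] turn -25.8 tilt [ 1.e-04  2.e-04 -1.e+00]
shift cm [-50.76 -33.78  13.03] turn -25.8 tilt [ 1.e-04  2.e-04 -1.e+00]
```

Request:
{"method": "jog_arm", "body": {
  "targets": [
    [[-50.8,-33.8,0,-25.8,-1],[-50.8,-33.8,0,-25.8,-1],[-50.8,-33.8,0,-25.8,-1],[-50.8,-33.8,0,-25.8,-1],[-50.8,-33.8,0,-25.8,-1]]
  ],
  "force": 30
}}

```text
time: 1.52
ee_pos: [0.3228, 0.3724, 0.2505]
tcp_rot: [0.0, -0.044, 0.999, 0.0]
force: [0.7, 0.9, 0.5]
opening: 0.297
```

```bash
python3 -c "
from h import *
st();go([.5589,.0394,.25],94.8)"
```

```text
t 1.52 pos [0.3228 0.3724 0.2505] f [0.7 0.9 0.5] op 0.3
shift cm [-20.59 -35.25   0.05] turn 0.2 tilt [ 5.e-04  4.e-04 -1.e+00]
```

Request:
{"method": "jog_arm", "body": {
  "targets": [
    [[-20.6,-35.3,0,0.2,-1],[-20.6,-35.3,0,0.2,-1],[-20.6,-35.3,0,0.2,-1],[-20.6,-35.3,0,0.2,-1],[-20.6,-35.3,0,0.2,-1]]
  ]
}}

```text
time: 1.93
ee_pos: [0.4433, 0.2019, 0.2507]
tcp_rot: [0.001, -0.042, 0.999, 0.0]
force: [0.8, -0.0, -0.0]
opening: 0.0
```

```bash
python3 -c "
from h import *
st();go([.5589,.0394,.12],94.8)"
```

```text
t 1.93 pos [0.4433 0.2019 0.2507] f [ 0.8 -0.  -0. ] op 0.0
shift cm [-10.13 -17.17  13.08] turn 0.0 tilt [ 1.2e-03  7.0e-04 -1.0e+00]
```

Request:
{"method": "jog_arm", "body": {
  "targets": [
    [[-10.1,-17.2,2,0,-1],[-10.1,-17.2,5,0,-1],[-10.1,-17.2,9,0,-1],[-10.1,-17.2,13,0,-1],[-10.1,-17.2,13,0,-1]]
  ]
}}

```text
time: 2.35
ee_pos: [0.5443, 0.0602, 0.1515]
tcp_rot: [0.002, -0.042, 0.999, 0.0]
force: [-1.0, 0.1, -0.4]
opening: -0.003
```

```bash
python3 -c "
from h import *
st();go([.5589,.0394,.08],94.8)"
```

```text
t 2.35 pos [0.5443 0.0602 0.1515] f [-1.   0.1 -0.4] op -0.0
shift cm [-1.25 -2.2   7.15] turn -0.0 tilt [ 4.5e-03  8.0e-04 -1.0e+00]
```

Request:
{"method": "jog_arm", "body": {
  "targets": [
    [[-1.25,-2.2,3,0,-1],[-1.25,-2.2,6,0,-1],[-1.25,-2.2,7.5,0,-1],[-1.25,-2.2,7.5,0,-1],[-1.25,-2.2,7.5,0,-1]]
  ]
}}

```text
time: 2.77
ee_pos: [0.558, 0.0394, 0.0759]
tcp_rot: [0.001, -0.042, 0.999, 0.0]
force: [-0.4, 0.9, 1.0]
opening: -0.005
```

```bash
python3 -c "
from h import *
st();go([.5589,.0394,.06],94.8)
i,d=read_camera('scene');save(cv2.resize(i[180:320,240:420],None,fx=4,fy=4),'pics/s1.png')"
```

```text
t 2.77 pos [0.558  0.0394 0.0759] f [-0.4  0.9  1. ] op -0.0
shift cm [-0.09 -0.01  1.59] turn -0.0 tilt [ 2.1e-03  9.0e-04 -1.0e+00]
```

View pics/s1.png

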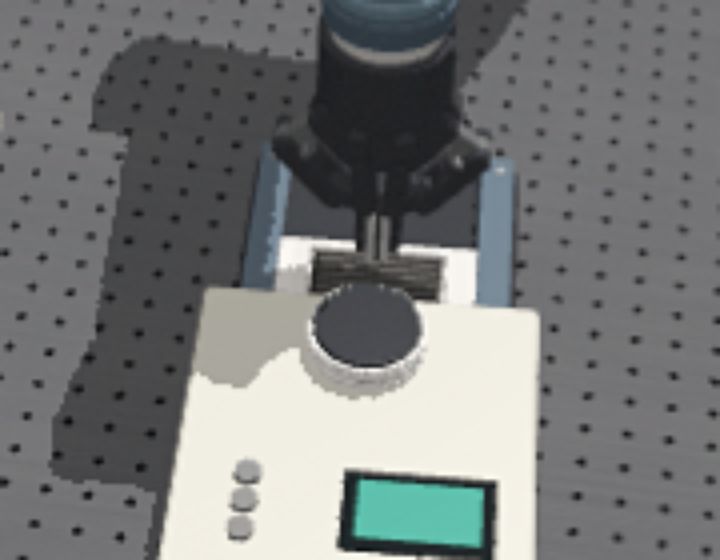

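The shut fingertips hang above the pad, around crop (375,260). I'll go down in small steps and watch the force.

Request:
{"method": "jog_arm", "body": {
  "targets": [
    [[0,0,0.6,0,-1],[0,0,1.2,0,-1],[0,0,1.8,0,-1],[0,0,1.8,0,-1]]
  ]
}}

```text
time: 3.15
ee_pos: [0.5588, 0.0398, 0.0585]
tcp_rot: [0.002, -0.042, 0.999, 0.0]
force: [-0.4, -0.2, -0.3]
opening: -0.006
```

Request:
{"method": "jog_arm", "body": {
  "targets": [
    [[0,0,0.1,0,-1],[0,0,0.2,0,-1],[0,0,0.3,0,-1],[0,0,0.3,0,-1]]
  ]
}}

```text
time: 3.48
ee_pos: [0.5588, 0.0398, 0.0555]
tcp_rot: [0.002, -0.042, 0.999, 0.0]
force: [0.2, 0.2, 0.5]
opening: -0.0
```

Request:
{"method": "jog_arm", "body": {
  "targets": [
    [[0,0,0.05,0,-1],[0,0,0.1,0,-1],[0,0,0.1,0,-1]]
  ]
}}

```text
time: 3.73
ee_pos: [0.5589, 0.0398, 0.0548]
tcp_rot: [0.002, -0.042, 0.999, 0.0]
force: [-0.6, 0.3, 3.4]
opening: 0.002
```

Request:
{"method": "jog_arm", "body": {
  "targets": [
    [[0,0,0.08,0,-1],[0,0,0.16,0,-1],[0,0,0.22,0,-1],[0,0,0.22,0,-1]]
  ]
}}

```text
time: 4.07
ee_pos: [0.5589, 0.0398, 0.0538]
tcp_rot: [0.003, -0.042, 0.999, 0.0]
force: [-4.4, -1.1, 10.9]
opening: 0.002
```

Request:
{"method": "jog_arm", "body": {
  "targets": [
    [[0,0,0.24,0,-1],[0.2,0,0.24,0,-1],[0.5,0,0.24,0,-1],[0.8,0,0.24,0,-1],[1.1,0,0.24,0,-1]]
  ]
}}

```text
time: 4.48
ee_pos: [0.5536, 0.0393, 0.0543]
tcp_rot: [0.008, -0.042, 0.999, 0.001]
force: [5.4, 1.9, 6.5]
opening: -0.004
```

Request:
{"method": "jog_arm", "body": {
  "targets": [
    [[0.4,0,0.3,0,-1],[0.6,0,0.3,0,-1],[0.9,0,0.3,0,-1],[1.2,0,0.3,0,-1]]
  ]
}}

```text
time: 4.82
ee_pos: [0.5477, 0.0388, 0.0542]
tcp_rot: [0.014, -0.042, 0.999, 0.001]
force: [4.9, 2.0, 8.6]
opening: -0.0
```

```bash
python3 -c "
from h import *
st();i,d=read_camera('top');save(cv2.resize(i[190:300,270:370],None,fx=5,fy=5),'pics/t2.png')"
```

```text
t 4.82 pos [0.5477 0.0388 0.0542] f [4.9 2.  8.6] op -0.0
```

View pics/t2.png

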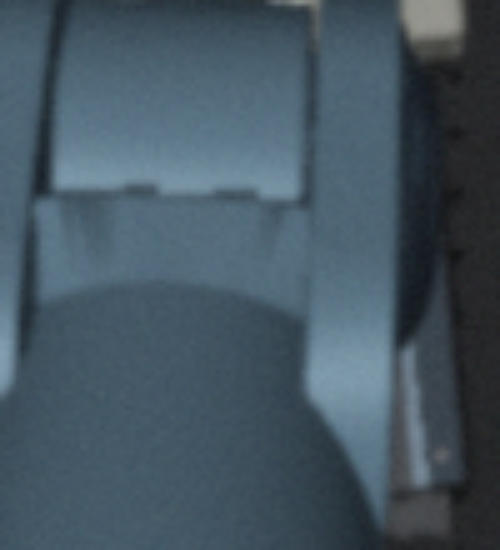

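```bash
python3 -c "
from h import *
i,d=read_camera('scene');save(cv2.resize(i[180:320,240:420],None,fx=4,fy=4),'pics/s2.png')
s=st();A=Rq(s['tcp_rot']);print(A[:,2]);
print(proj('scene',[FRONT+.05*V,FRONT-.05*V,FRONT+.05*V-.011*U])*1.0)"
```

```text
t 4.92 pos [0.5468 0.0387 0.0541] f [2.8 1.6 9.2] op -0.0
[ 0.0270496   0.00320857 -0.99962894]
[[354.2944517  241.5339111 ]
 [313.79850206 238.64715752]
 [354.46838244 238.33434556]]
```

View pics/s2.png

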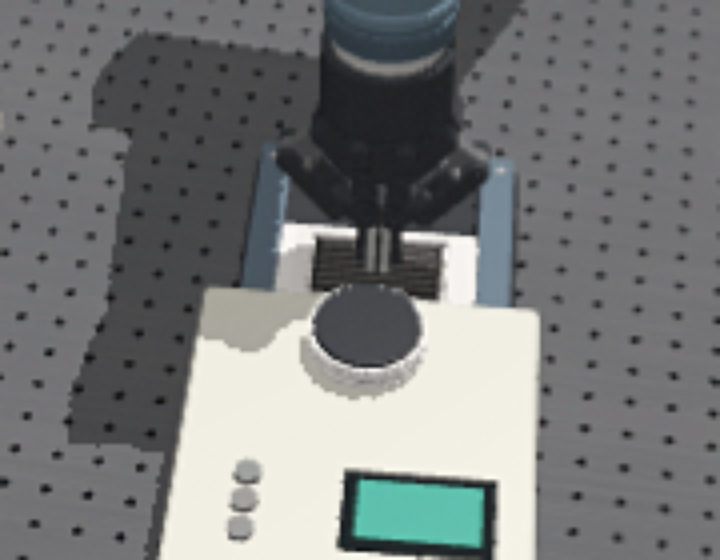

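The tray's front edge went from crop row 240 to 225, about 12 mm, so it follows the finger without slipping. Next come longer strokes.

Request:
{"method": "jog_arm", "body": {
  "targets": [
    [[0.6,0,0.35,0,-1],[1.3,0,0.35,0,-1],[2.1,0,0.35,0,-1],[2.9,0,0.35,0,-1],[3.7,0,0.35,0,-1]]
  ]
}}

```text
time: 5.33
ee_pos: [0.5175, 0.0362, 0.0536]
tcp_rot: [0.021, -0.043, 0.999, 0.002]
force: [5.8, 3.1, 13.0]
opening: -0.004
```

```bash
python3 -c "
from h import *
s=st();A=Rq(s['tcp_rot']);print(A[:,2]); print('moved', (s['ee_pos']-PAD)@U)
i,d=read_camera('scene');save(cv2.resize(i[180:320,240:420],None,fx=4,fy=4),'pics/s3.png')"
```

```text
t 5.33 pos [0.5175 0.0362 0.0536] f [ 5.8  3.1 13. ] op -0.0
[ 0.04206779  0.00521981 -0.99910112]
moved -0.04176730034689205
```

View pics/s3.png

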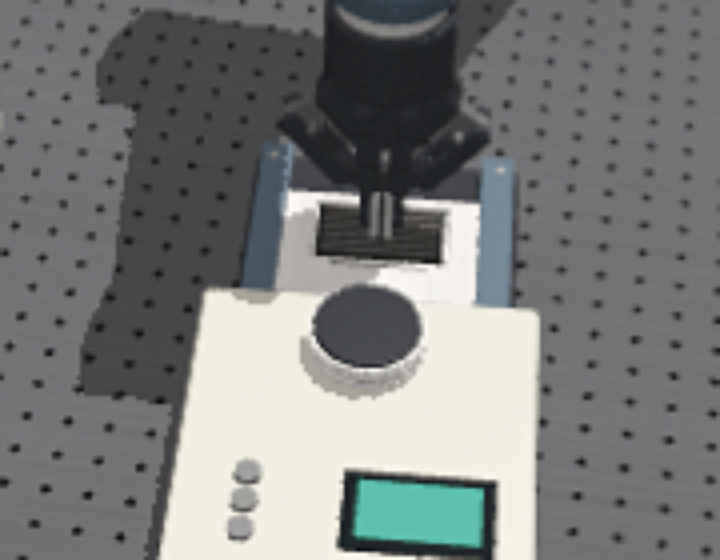

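Request:
{"method": "jog_arm", "body": {
  "targets": [
    [[0.9,0,0.3,0,-1],[1.8,0,0.3,0,-1],[2.7,0,0.3,0,-1],[3.5,0,0.3,0,-1],[4.0,0,0.3,0,-1]]
  ]
}}

```text
time: 5.8
ee_pos: [0.4831, 0.0333, 0.0531]
tcp_rot: [0.028, -0.043, 0.999, 0.002]
force: [9.2, 3.1, 15.7]
opening: -0.005
```

```bash
python3 -c "
from h import *
s=st();A=Rq(s['tcp_rot']);print(A[:,2]); print('moved', (s['ee_pos']-PAD)@U)"
```

```text
t 5.8 pos [0.4831 0.0333 0.0531] f [ 9.2  3.1 15.7] op -0.01
[ 0.05506116  0.00679136 -0.99845989]
moved -0.07623107388412327
```

Request:
{"method": "jog_arm", "body": {
  "targets": [
    [[0.7,0,0.22,0,-1],[1.0,0,0.22,0,-1],[1.3,0,0.22,0,-1],[1.5,0,0.22,0,-1],[1.5,0,0.22,0,-1]]
  ]
}}

```text
time: 6.22
ee_pos: [0.4761, 0.032, 0.054]
tcp_rot: [0.035, -0.043, 0.998, 0.002]
force: [5.8, 0.9, 10.9]
opening: -0.004
```

```bash
python3 -c "
from h import *
s=st();A=Rq(s['tcp_rot']);print(A[:,2]); print('moved', (s['ee_pos']-PAD)@U)
i,d=read_camera('scene');save(cv2.resize(i[180:320,240:420],None,fx=4,fy=4),'pics/s4.png')"
```

```text
t 6.22 pos [0.4761 0.032  0.054 ] f [ 5.8  0.9 10.9] op -0.0
[ 0.07039702  0.00717988 -0.99749321]
moved -0.08328234480717572
```

View pics/s4.png

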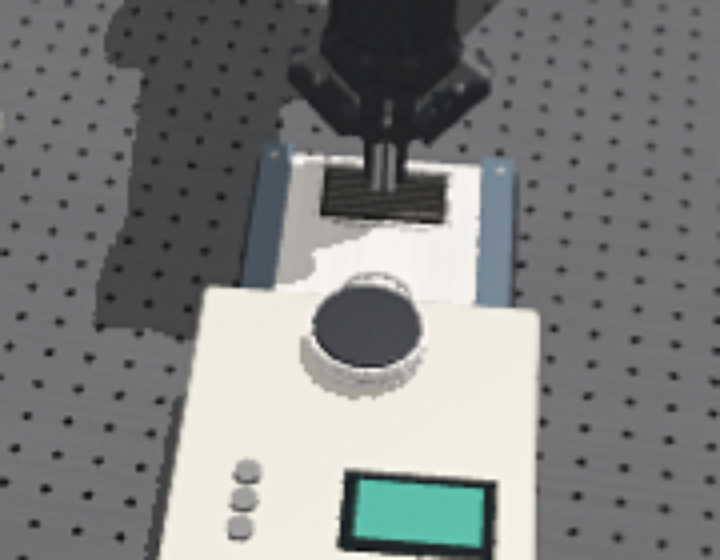

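```bash
python3 -c "
from h import *
for o in (0,.07,.08,.085):
  p=proj('scene',[FRONT-o*U+k*V for k in (.04,-.04)]); print(o,(p-[240,180])*4)
z=np.load('scene0.npz')['i'];i,d=read_camera('scene')
np.savez('scene4.npz',i=i,d=d)
for nm,im in(('0',z),('4',i)):
  g=cv2.GaussianBlur(cv2.cvtColor(im,cv2.COLOR_RGB2GRAY).astype(float),(0,0),.6)
  for u in (316,320,350,354):
    c=g[212:250,u];k=np.abs(np.diff(c));j=k[:].argmax();print(nm,u,(212+j+.5-180)*4,np.round(c[max(0,j-3):j+5]))
"
```

```text
0 [[440.92509802 244.97653252]
 [311.32937843 235.7383069 ]]
0.07 [[445.81088596 166.2597475 ]
 [321.18806028 157.64052271]]
0.08 [[446.47417654 155.51061968]
 [322.53425565 146.97435987]]
0.085 [[446.80272459 150.18062881]
 [323.20176663 141.68536703]]
0 316 234.0 [ 72.  72.  70.  81. 159. 226. 239. 236.]
0 320 238.0 [ 72.  71.  75. 128. 217. 209. 138.  78.]
0 350 246.0 [ 72.  71.  69.  97. 212. 226. 161. 127.]
0 354 246.0 [ 73.  73.  70.  88. 190. 237. 243. 243.]
4 316 154.0 [113. 112. 114. 155. 219. 204. 176. 170.]
4 320 214.0 [ 77.  62.  51.  58. 127. 165. 172. 172.]
4 350 222.0 [ 65.  75.  90. 102. 191. 234. 241. 240.]
4 354 162.0 [ 99. 113. 114. 125. 200. 237. 241. 241.]
```

The front edge at scene rows 218.5–220.5 means the tray is out only about 74 mm: the finger slipped on the last stretch. I'll lift, re-centre on the pad and pull again more firmly.

Request:
{"method": "jog_arm", "body": {
  "targets": [
    [[0,0,-0.6,0,-1],[0,0,-1.2,0,-1],[-0.7,0,-1.2,0,-1],[-0.7,0,-1.2,0,-1]]
  ]
}}

```text
time: 6.65
ee_pos: [0.4831, 0.0324, 0.0667]
tcp_rot: [0.036, -0.043, 0.998, 0.002]
force: [0.1, -0.6, 0.9]
opening: -0.001
```

```bash
python3 -c "
from h import *
s=st();A=Rq(s['tcp_rot']);print(A[:,2]); tip=s['ee_pos']+.019*A[:,2]; print('tip moved', (tip-PAD)@U, (tip-PAD)@V,tip)
go(PAD-.074*U+[0,0,.003]-.019*A[:,2],94.8)"
```

```text
t 6.65 pos [0.4831 0.0324 0.0667] f [ 0.1 -0.6  0.9] op -0.0
[ 0.07083236  0.00708893 -0.99746304]
tip moved -0.07493291767438796 -0.000573783023573929 [0.4844779  0.032558   0.04774092]
shift cm [-0.03  0.06  0.88] turn 0.1 tilt [ 0.0708  0.0071 -0.9975]
```

Request:
{"method": "jog_arm", "body": {
  "targets": [
    [[0,0,0.6,0,-1],[0,0,1.0,0,-1],[0,0,1.15,0,-1],[0,0,1.3,0,-1],[0,0,1.35,0,-1]]
  ]
}}

```text
time: 7.07
ee_pos: [0.4833, 0.0326, 0.0533]
tcp_rot: [0.035, -0.043, 0.998, 0.002]
force: [-4.8, 0.3, 16.6]
opening: 0.003
```

```bash
python3 -c "
from h import *
s=st();A=Rq(s['tcp_rot']);print(A[:,2]); tip=s['ee_pos']+.019*A[:,2]; print('tip moved', (tip-PAD)@U, (tip-PAD)@V,tip)"
```

```text
t 7.07 pos [0.4833 0.0326 0.0533] f [-4.8  0.3 16.6] op 0.0
[ 0.06946968  0.00702291 -0.99755934]
tip moved -0.07473819060787762 -0.00046357384971522364 [0.48466272 0.03268412 0.03435992]
```

Request:
{"method": "jog_arm", "body": {
  "targets": [
    [[0.3,0,0.1,0,-1],[0.6,0,0.12,0,-1],[0.9,0,0.14,0,-1],[1.2,0,0.14,0,-1],[1.5,0,0.14,0,-1]]
  ]
}}

```text
time: 7.48
ee_pos: [0.4759, 0.0312, 0.0541]
tcp_rot: [0.042, -0.043, 0.998, 0.002]
force: [8.6, 1.6, 11.5]
opening: 0.002
```

```bash
python3 -c "
from h import *
s=st();A=Rq(s['tcp_rot']);print(A[:,2]); tip=s['ee_pos']+.019*A[:,2]; print('tip moved', (tip-PAD)@U, (tip-PAD)@V,tip)
i,d=read_camera('scene');save(cv2.resize(i[180:320,240:420],None,fx=4,fy=4),'pics/s5.png')
g=cv2.GaussianBlur(cv2.cvtColor(i,cv2.COLOR_RGB2GRAY).astype(float),(0,0),.6)
for u in (316,320,350,354):
    c=g[210:225,u];print(u,np.round(c))
"
```

```text
t 7.48 pos [0.4759 0.0312 0.0541] f [ 8.6  1.6 11.5] op 0.0
[ 0.08338381  0.00746063 -0.99648958]
tip moved -0.08203110126016364 -0.0011864518502821375 [0.47745587 0.03135352 0.03515923]
316 [115. 116. 115. 115. 114. 113. 112. 114. 154. 208. 194. 173. 170. 170.
 170.]
320 [103. 111. 101. 110. 114. 114. 113. 117. 141. 166. 170. 150. 149. 149.
 140.]
350 [ 34.  35.  50.  85. 110. 117. 117. 117. 116. 114. 133. 215. 215. 141.
  81.]
354 [102. 114. 116. 116. 116. 114.  99.  98. 112. 114. 125. 200. 237. 241.
 241.]
```

View pics/s5.png

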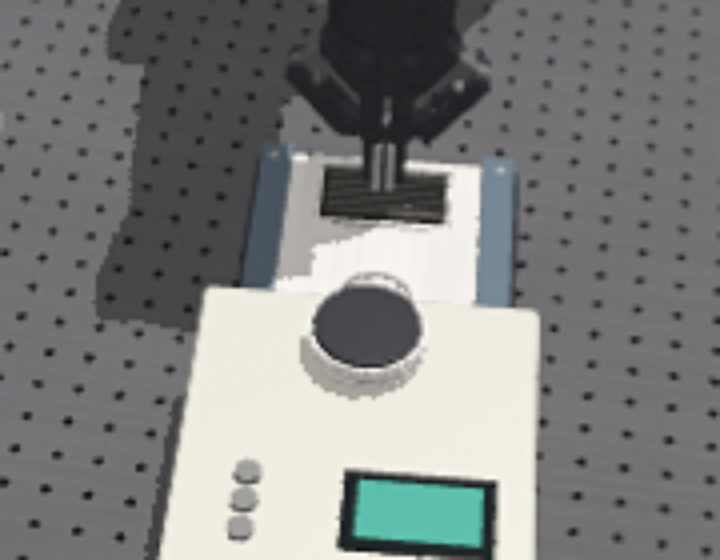

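Request:
{"method": "jog_arm", "body": {
  "targets": [
    [[0,0,-1.5,0,-1],[0,4,-4,0,-1],[0,8,-7,0,-1],[0,12,-10,0,-1],[0,16,-12,0,-1]]
  ]
}}

```text
time: 7.95
ee_pos: [0.4535, 0.169, 0.1619]
tcp_rot: [0.041, -0.042, 0.998, 0.002]
force: [2.1, 1.0, -1.7]
opening: -0.003
```

```bash
python3 -c "
from h import *
s=st();A=Rq(s['tcp_rot']);print(A)
i,d=read_camera('top');np.savez('top6.npz',i=i,d=d);save(cv2.resize(i[190:320,270:400],None,fx=4,fy=4),'pics/t6.png')"
```

```text
t 7.95 pos [0.4535 0.169  0.1619] f [ 2.1  1.  -1.7] op -0.0
[[-9.93043457e-01 -8.46279785e-02  8.18706203e-02]
 [-8.43617461e-02  9.96412589e-01  6.71184773e-03]
 [-8.21449268e-02 -2.41592016e-04 -9.96620365e-01]]
```

View pics/t6.png

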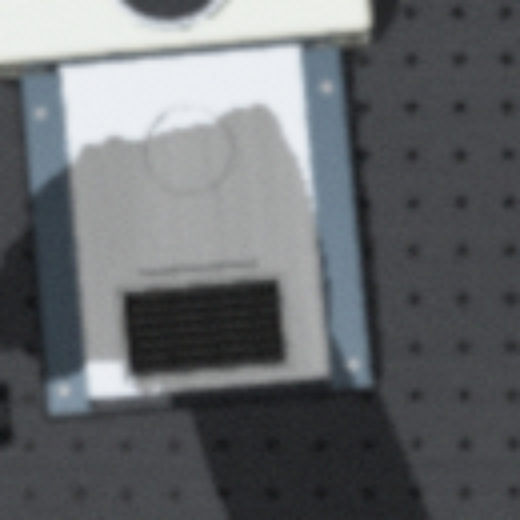

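```bash
python3 -c "
from h import *
i=np.load('top6.npz')['i'];g=cv2.cvtColor(i,cv2.COLOR_RGB2GRAY)
m=np.zeros(g.shape,bool);m[255:286,296:345]=g[255:286,296:345]<85
n,l,stt,c=cv2.connectedComponentsWithStats(m.astype(np.uint8));k=1+stt[1:,4].argmax()
r=cv2.minAreaRect(np.argwhere(l==k)[:,::-1].astype(np.float32));P=atz('top',r[0],.036);print(r,P,'moved',(P-PAD)@U,(P-PAD)@V)
# front edge
gg=cv2.GaussianBlur(g.astype(float),(0,0),.7);Q=[]
for u in range(294,350):
  k=np.diff(gg[280:297,u]);
  j=int(k.argmin());w=-k[max(0,j-2):j+3];v=280.5+(w*np.arange(max(0,j-2),max(0,j-2)+len(w))).sum()/w.sum();Q.append((atz('top',(u,v),.034)-FRONT)@U)
print('front',np.round(np.median(Q),4),np.round(Q[::6],4))
# seat circle
z=cv2.resize(g[205:245,295:340],None,fx=6,fy=6,interpolation=cv2.INTER_CUBIC)
c=cv2.HoughCircles(z,cv2.HOUGH_GRADIENT,1,50,param1=40,param2=12,minRadius=50,maxRadius=80)
if c is not None:
  for q in c[0][:3]:
    uv=((q[0]+.5)/6-.5+295,(q[1]+.5)/6-.5+205);print(q,uv,atz('top',uv,.034))
print('expect seat',PAD+.09*U-.085*U, proj('top',[PAD+.005*U-[0,0,.002]]))
"
```

```text
((320.3934631347656, 271.327880859375), (20.823219299316406, 38.74929428100586), 84.80557250976562) [0.48582349 0.03368903 0.036     ] moved -0.07349739805281406 0.00044067538165447145
front -0.0746 [-0.0745 -0.0748 -0.0758 -0.0747 -0.0746 -0.0747 -0.0746 -0.0747 -0.0746
 -0.0743]
[49.5 58.5 54.8] (np.float32(302.83334), np.float32(214.33333)) [0.60122438 0.06870352 0.034     ]
[213.5 127.5  54.3] (np.float32(330.16666), np.float32(225.83333)) [0.57743794 0.01347445 0.034     ]
expect seat [0.56408246 0.03981839 0.036     ] [[317.17375653 232.51209957]]
```

```bash
python3 -c "
from h import *
print(atz('top',(317.4,227.1),.034))
i=np.load('top6.npz')['i'];b=cv2.resize(i[208:246,294:342],None,fx=14,fy=14,interpolation=cv2.INTER_CUBIC)
for o,c in ((0.0746,(255,0,0)),):
  ctr=PAD+(.09-o)*U;ctr[2]=.034
  P=proj('top',[ctr+.022*(np.cos(a)*U+np.sin(a)*V) for a in np.linspace(0,6.283,60)])
  cv2.polylines(b,[np.round((P-[294,208]+.5)*14).astype(int)[:,None]],True,c,1)
save(b,'pics/seat.png')
s=st();go([AMB[0],AMB[1],.22],94.8)
"
```

```text
[0.57505262 0.03930641 0.034     ]
t 8.0 pos [0.4549 0.1758 0.166 ] f [-0.   6.5  2.4] op 0.0
shift cm [ -2.96 -46.14  -5.47] turn 0.5 tilt [ 0.0873  0.0147 -0.9961]
```

View pics/seat.png

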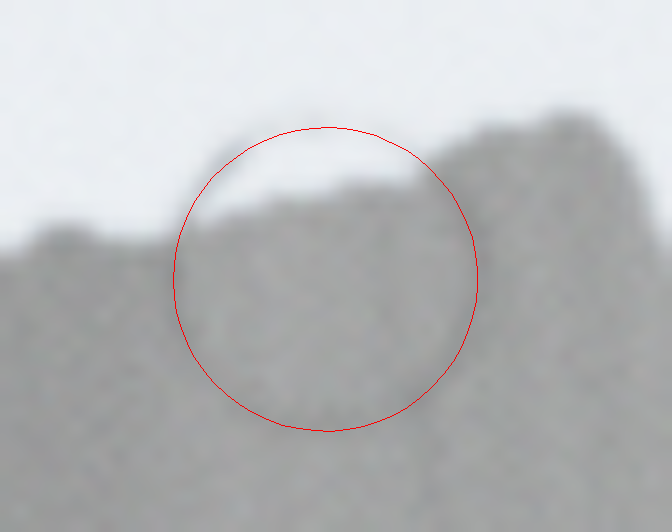

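The seat circle fits the tray drawn out to its stop: the tray moved 74.6 mm, and the hood face at x≈0.619 shows it started about 10 mm out. The 8.6 N pull that didn't move it agrees. Next is the amber filter.

Request:
{"method": "jog_arm", "body": {
  "targets": [
    [[-3,-46.1,-4,0.5,0.4],[-3,-46.1,-4,0.5,0.4],[-3,-46.1,-4,0.5,0.4],[-3,-46.1,-4,0.5,0.4],[-3,-46.1,-4,0.5,0.4]]
  ]
}}

```text
time: 8.42
ee_pos: [0.4851, -0.0383, 0.1805]
tcp_rot: [0.043, -0.042, 0.998, 0.006]
force: [1.2, 0.2, 0.0]
opening: 0.694
```

```bash
python3 -c "
from h import *
s=st();go([AMB[0],AMB[1],.12],94.8)"
```

```text
t 8.42 pos [ 0.4851 -0.0383  0.1805] f [1.2 0.2 0. ] op 0.69
shift cm [ -1.1  -24.61   5.97] turn 0.0 tilt [ 0.0857  0.0152 -0.9962]
```

Request:
{"method": "jog_arm", "body": {
  "targets": [
    [[-1.1,-24.6,1,0,0.4],[-1.1,-24.6,1,0,0.4],[-1.1,-24.6,2,0,0.4],[-1.1,-24.6,4,0,0.4],[-1.1,-24.6,5,0,0.4]]
  ]
}}

```text
time: 8.83
ee_pos: [0.5141, -0.2412, 0.1465]
tcp_rot: [0.044, -0.042, 0.998, 0.005]
force: [0.5, -1.2, -0.2]
opening: 0.7
```

```bash
python3 -c "
from h import *
s=st();go([AMB[0],AMB[1],.08],94.8)
i,d=read_camera('top');np.savez('top7.npz',i=i,d=d);save(cv2.resize(i[190:300,270:370],None,fx=5,fy=5),'pics/t7.png')"
```

```text
t 8.83 pos [ 0.5141 -0.2412  0.1465] f [ 0.5 -1.2 -0.2] op 0.7
shift cm [ 0.14 -4.15  6.63] turn -0.0 tilt [ 0.0866  0.0145 -0.9961]
```

View pics/t7.png

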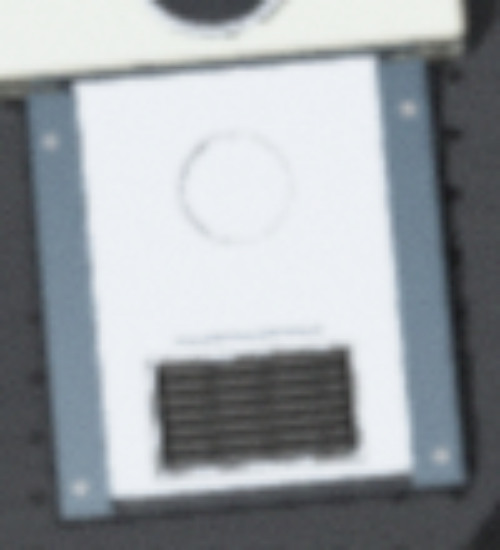

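```bash
cat >> h.py <<'E'
def gp(P,k=.015,s=None):
    # TCP position so that the point k ahead of TCP is at P
    s=s or read_state();return np.array(P)-k*Rq(s["tcp_rot"])[:,2]
E
python3 -c "
from h import *
from scipy.optimize import minimize
from scipy.ndimage import map_coordinates
i=np.load('top7.npz')['i'];g=cv2.cvtColor(i,cv2.COLOR_RGB2GRAY).astype(float);a=np.linspace(0,6.283,200)
def f(p):
  P=proj('top',np.c_[p[0]+.022*np.cos(a),p[1]+.022*np.sin(a),np.full(200,.034)]);return map_coordinates(g,P[:,::-1].T,order=1).mean()
best=min((f((x,y)),x,y) for x in np.arange(.568,.583,.0005) for y in np.arange(.034,.047,.0005));print(best)
s=st();go(gp([AMB[0],AMB[1],.07]),94.8)"
```

```text
(np.float64(227.59843475495174), np.float64(0.5749999999999992), np.float64(0.04050000000000001))
t 8.88 pos [ 0.5139 -0.2475  0.1426] f [ 3.  -7.5 -2.6] op 0.7
shift cm [ 0.08 -3.5   5.77] turn -0.3 tilt [ 0.0835  0.0103 -0.9965]
```

Request:
{"method": "jog_arm", "body": {
  "targets": [
    [[0.1,-3.5,2,-0.3,0.25],[0.1,-3.5,4,-0.3,0.25],[0.1,-3.5,5.8,-0.3,0.25],[0.1,-3.5,5.8,-0.3,0.25],[0.1,-3.5,5.8,-0.3,0.25]]
  ]
}}

```text
time: 9.3
ee_pos: [0.5186, -0.2805, 0.0826]
tcp_rot: [0.04, -0.041, 0.998, 0.005]
force: [-0.1, -0.4, 0.8]
opening: 0.625
```

```bash
python3 -c "
from h import *
s=st();P=gp([AMB[0],AMB[1],.02]);print(P);P[2]=.045;go(P,94.8)
i,d=read_camera('scene');save(cv2.resize(i[170:290,160:300],None,fx=5,fy=5),'pics/s8.png')
i,d=read_camera('top');save(cv2.resize(i[190:310,430:550],None,fx=4,fy=4),'pics/t8.png')
"
```

```text
t 9.3 pos [ 0.5186 -0.2805  0.0826] f [-0.1 -0.4  0.8] op 0.63
[ 0.52071117 -0.28190374  0.03495143]
shift cm [ 0.1  -0.19  3.76] turn -0.0 tilt [ 0.0793  0.0136 -0.9968]
```

View pics/s8.png

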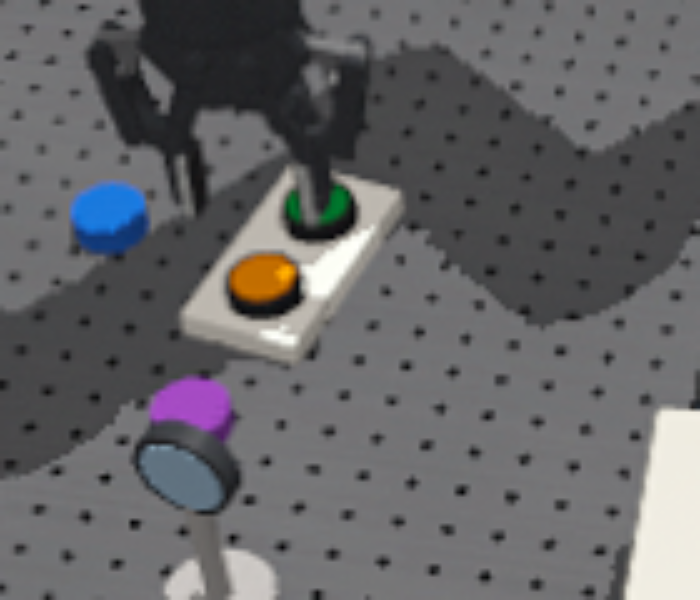

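Request:
{"method": "jog_arm", "body": {
  "targets": [
    [[0.1,-0.2,1,0,0.25],[0.1,-0.2,2.2,0,0.25],[0.1,-0.2,3.3,0,0.25],[0.1,-0.2,3.8,0,0.25],[0.1,-0.2,3.8,0,0.25]]
  ]
}}

```text
time: 9.82
ee_pos: [0.5221, -0.2823, 0.046]
tcp_rot: [0.041, -0.042, 0.998, 0.004]
force: [-0.7, 0.3, -0.2]
opening: 0.626
```

```bash
python3 -c "
from h import *
s=st();P=gp([AMB[0],AMB[1],.02]);P[2]=.035;go(P,94.8)
i,d=read_camera('scene');save(cv2.resize(i[190:260,180:260],None,fx=8,fy=8),'pics/s9.png')
"
```

```text
t 9.82 pos [ 0.5221 -0.2823  0.046 ] f [-0.7  0.3 -0.2] op 0.63
shift cm [0.23 0.04 1.08] turn 0.0 tilt [ 0.0818  0.0117 -0.9966]
```

View pics/s9.png

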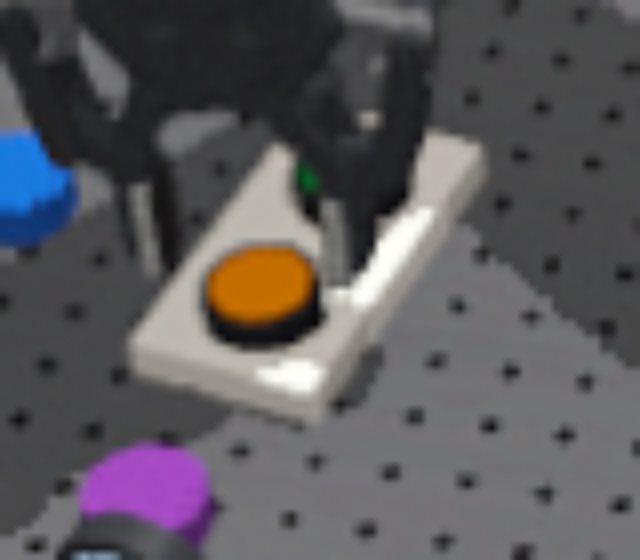

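The amber filter is at crop (262,285), between the two fingers. I'll go down and close.

Request:
{"method": "jog_arm", "body": {
  "targets": [
    [[0.1,0,0.5,0,0.25],[0.2,0,0.95,0,0.25],[0.2,0,1.0,0,0.25],[0.2,0,1.0,0,0.25]]
  ]
}}

```text
time: 10.2
ee_pos: [0.521, -0.2824, 0.0362]
tcp_rot: [0.041, -0.042, 0.998, 0.004]
force: [-0.9, -0.5, 0.5]
opening: 0.629
```

```bash
python3 -c "
from h import *
s=st();P=gp([AMB[0],AMB[1],.02]);P[2]=.035;go(P,94.8)"
```

```text
t 10.2 pos [ 0.521  -0.2824  0.0362] f [-0.9 -0.5  0.5] op 0.63
shift cm [0.04 0.06 0.12] turn 0.0 tilt [ 0.082   0.0116 -0.9966]
```

Request:
{"method": "jog_arm", "body": {
  "targets": [
    [[0,0.05,0.05,0,-0.1],[0,0.05,0.05,0,-0.4],[0,0.05,0.05,0,-1],[0,0.05,0.05,0,-1],[0,0.05,0.05,0,-1]]
  ],
  "force": 30
}}

```text
time: 10.62
ee_pos: [0.5212, -0.2821, 0.0362]
tcp_rot: [0.041, -0.042, 0.998, 0.004]
force: [-1.8, -0.0, 5.1]
opening: 0.437
```

```bash
python3 -c "
from h import *
s=st();print(s['opening']*85)
i,d=read_camera('scene');save(cv2.resize(i[190:260,180:260],None,fx=8,fy=8),'pics/s10.png')
"
```

```text
t 10.62 pos [ 0.5212 -0.2821  0.0362] f [-1.8 -0.   5.1] op 0.44
37.16736198035005
```

View pics/s10.png

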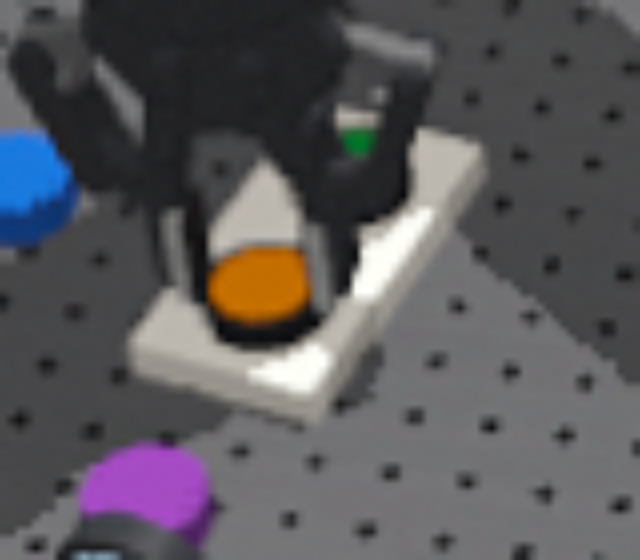

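Gripped, with the opening down from 53 to 37. Lifting.

Request:
{"method": "jog_arm", "body": {
  "targets": [
    [[0,0,-0.3,0,-1],[0,0,-0.8,0,-1],[0,0,-1.6,0,-1],[0,0,-2.6,0,-1],[0,0,-2.6,0,-1]]
  ]
}}

```text
time: 11.08
ee_pos: [0.5203, -0.2834, 0.0646]
tcp_rot: [0.043, -0.042, 0.998, 0.003]
force: [0.7, -0.5, 0.3]
opening: 0.439
```

```bash
python3 -c "
from h import *
s=st();A=Rq(s['tcp_rot']);print(A[:,2])
i,d=read_camera('scene');save(cv2.resize(i[190:260,180:260],None,fx=8,fy=8),'pics/s11.png')
SEAT=np.array([.575,.0405,.03])
go(SEAT+(s['ee_pos']-AMB)*[1,1,0]+[0,0,.15],94.8)
"
```

```text
t 11.08 pos [ 0.5203 -0.2834  0.0646] f [ 0.7 -0.5  0.3] op 0.44
[ 0.08550233  0.00913616 -0.99629608]
shift cm [ -8.97  31.68 -10.81] turn 0.0 tilt [ 0.0852  0.0093 -0.9963]
```

View pics/s11.png

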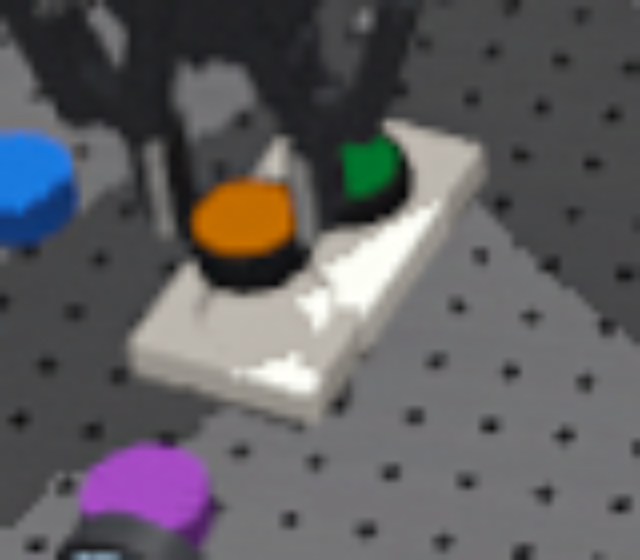

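```bash
python3 -c "
from h import *
def am(i):
  h=cv2.cvtColor(i,cv2.COLOR_RGB2HSV);m=(h[...,0]>=8)&(h[...,0]<=22)&(h[...,1]>150)&(h[...,2]>90);m[:,300:]=0;v,u=np.nonzero(m);return (u.mean(),v.mean()),m.sum()
c,n=am(np.load('scene0.npz')['i']);print(c,n,atz('scene',c,.023))
i,d=read_camera('scene');c,n=am(i);s=st();print(c,n,atz('scene',c,s['ee_pos'][2]-.0132))
go([.5743,.0402,.13],94.8)
"
```

```text
(np.float64(139.26976744186047), np.float64(150.8139534883721)) 215 [ 0.25015118 -0.61091412  0.023     ]
t 11.18 pos [ 0.5198 -0.2829  0.0631] f [ 0.4  0.8 -1. ] op 0.44
(np.float64(138.27014218009478), np.float64(146.86729857819904)) 211 [ 0.2656255  -0.60002312  0.04992529]
shift cm [-8.67 31.76 -5.88] turn 0.0 tilt [ 0.0842  0.01   -0.9964]
```

Request:
{"method": "jog_arm", "body": {
  "targets": [
    [[-0.5,0,-3,0,-1],[-2,3,-6,0,-1],[-4,7,-7,0,-1],[-6,11,-7,0,-1],[-8,15,-6.5,0,-1]]
  ]
}}

```text
time: 11.6
ee_pos: [0.5779, -0.1391, 0.1379]
tcp_rot: [0.044, -0.041, 0.998, 0.002]
force: [0.6, -0.3, -1.2]
opening: 0.441
```

```bash
python3 -c "
from h import *
s=st();go([.5743,.0402,.12],94.8)"
```

```text
t 11.6 pos [ 0.5779 -0.1391  0.1379] f [ 0.6 -0.3 -1.2] op 0.44
shift cm [-0.95 17.9   1.91] turn -0.1 tilt [ 0.0883  0.0085 -0.9961]
```

Request:
{"method": "jog_arm", "body": {
  "targets": [
    [[-0.9,4,0.3,0,-1],[-0.9,8,0.5,0,-1],[-0.9,12,1,0,-1],[-0.9,16,1.5,0,-1],[-0.9,17.9,1.9,0,-1]]
  ]
}}

```text
time: 12.02
ee_pos: [0.5724, 0.0446, 0.1193]
tcp_rot: [0.044, -0.043, 0.998, 0.004]
force: [0.1, 0.4, -1.3]
opening: 0.439
```

Request:
{"method": "jog_arm", "body": {
  "targets": [
    [[0,0,0,0,-1],[0,0,0,0,-1]]
  ]
}}

```text
time: 12.18
ee_pos: [0.5714, 0.046, 0.1186]
tcp_rot: [0.043, -0.045, 0.998, 0.004]
force: [-0.5, -0.9, -0.6]
opening: 0.446
```

```bash
python3 -c "
from h import *
s=st();go([.5743,.0402,.075],94.8)"
```

```text
t 12.18 pos [0.5714 0.046  0.1186] f [-0.5 -0.9 -0.6] op 0.45
shift cm [ 0.13 -0.62  4.36] turn 0.3 tilt [ 0.0849  0.0109 -0.9963]
```

Request:
{"method": "jog_arm", "body": {
  "targets": [
    [[0.1,-0.6,1.5,0.3,-1],[0.1,-0.6,3,0.3,-1],[0.1,-0.6,4.2,0.3,-1],[0.1,-0.6,4.4,0.3,-1],[0.1,-0.6,4.4,0.3,-1]]
  ]
}}

```text
time: 12.6
ee_pos: [0.5741, 0.039, 0.0739]
tcp_rot: [0.042, -0.041, 0.998, 0.004]
force: [-0.8, -0.2, 0.3]
opening: 0.445
```

```bash
python3 -c "
from h import *
s=st();go([.5743,.0402,.064],94.8)
i,d=read_camera('scene');save(cv2.resize(i[180:320,240:420],None,fx=4,fy=4),'pics/s12.png')
i,d=read_camera('top');save(cv2.resize(i[170:310,240:400],None,fx=4,fy=4),'pics/t12.png')
"
```

```text
t 12.6 pos [0.5741 0.039  0.0739] f [-0.8 -0.2  0.3] op 0.44
shift cm [0.05 0.11 0.99] turn -0.1 tilt [ 0.0831  0.0104 -0.9965]
```

View pics/s12.png

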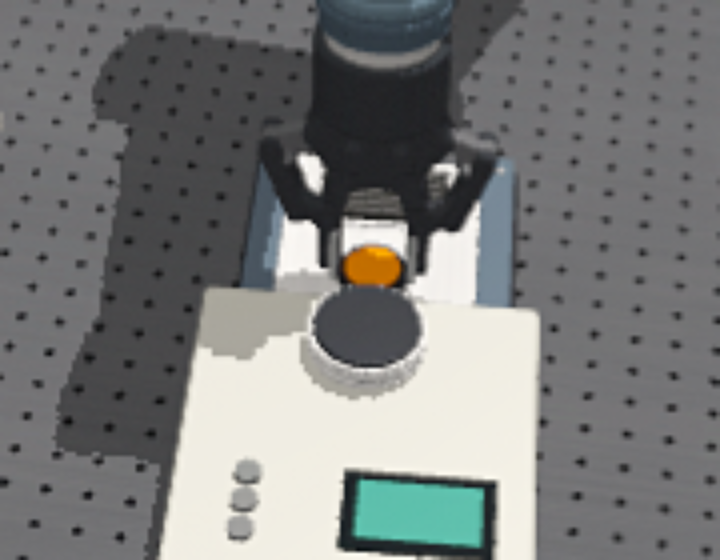

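View pics/t12.png

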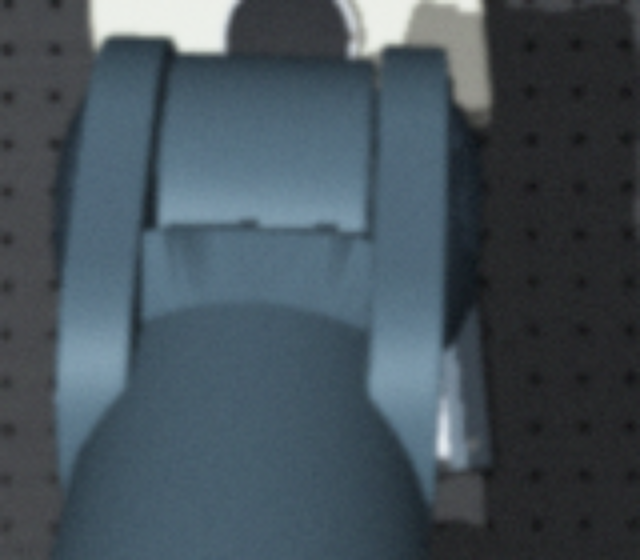

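```bash
python3 -c "
from h import *
def am(i,b):
  h=cv2.cvtColor(i,cv2.COLOR_RGB2HSV);m=(h[...,0]>=8)&(h[...,0]<=22)&(h[...,1]>150)&(h[...,2]>90);q=np.zeros_like(m);q[b[2]:b[3],b[0]:b[1]]=1;v,u=np.nonzero(m&q);return (u.mean(),v.mean()),len(u),(u.min(),u.max(),v.min(),v.max())
z=np.load('scene0.npz')['i']
c,n,e=am(z,(195,235,205,245));print(c,n,e,atz('scene',c,.023),proj('scene',[[.5219,-.2817,.023]]))
i,d=read_camera('scene');c,n,e=am(i,(310,355,230,255));s=st();T=s['ee_pos'];print(c,n,e,atz('scene',c,T[2]-.0132),T+[.0007,0,0])
print('tray plate check: seat proj', proj('scene',[[.575,.0405,.034]]))
"
```

```text
(np.float64(212.01923076923077), np.float64(225.33653846153845)) 104 (np.int64(206), np.int64(218), np.int64(221), np.int64(230)) [ 0.52356882 -0.281256    0.023     ] [[212.06207245 224.86921695]]
t 12.75 pos [0.5755 0.0397 0.0757] f [0.4 0.5 0.5] op 0.45
(np.float64(332.9391304347826), np.float64(246.28695652173914)) 115 (np.int64(326), np.int64(340), np.int64(242), np.int64(251)) [0.57690376 0.04070008 0.06245829] [0.5762072  0.03967084 0.07565829]
tray plate check: seat proj [[332.61098197 253.81976582]]
```

```bash
python3 -c "
from h import *
s=st();go([.5748,.0401,.066],94.8)"
```

```text
t 12.75 pos [0.5755 0.0397 0.0757] f [0.4 0.5 0.5] op 0.45
shift cm [0.15 0.05 0.96] turn -0.0 tilt [ 0.0866  0.0106 -0.9962]
```

Request:
{"method": "jog_arm", "body": {
  "targets": [
    [[0.1,0.05,0.4,0,-1],[0.15,0.05,0.8,0,-1],[0.15,0.05,0.95,0,-1],[0.15,0.05,0.95,0,-1],[0.15,0.05,0.95,0,-1]]
  ]
}}

```text
time: 13.17
ee_pos: [0.5745, 0.0402, 0.0658]
tcp_rot: [0.043, -0.041, 0.998, 0.004]
force: [-0.6, 0.1, -0.3]
opening: 0.443
```

```bash
python3 -c "
from h import *
s=st();go([.5748,.0401,.061],94.8)"
```

```text
t 13.17 pos [0.5745 0.0402 0.0658] f [-0.6  0.1 -0.3] op 0.44
shift cm [ 0.02 -0.02  0.49] turn -0.0 tilt [ 0.086   0.0106 -0.9962]
```

Request:
{"method": "jog_arm", "body": {
  "targets": [
    [[0,0,0.15,0,-1],[0,0,0.3,0,-1],[0,0,0.4,0,-1],[0,0,0.4,0,-1]]
  ]
}}

```text
time: 13.5
ee_pos: [0.5747, 0.0403, 0.0616]
tcp_rot: [0.043, -0.042, 0.998, 0.004]
force: [-0.2, -0.2, 0.3]
opening: 0.443
```

Request:
{"method": "jog_arm", "body": {
  "targets": [
    [[0,0,0.06,0,-1],[0,0,0.12,0,-1],[0,0,0.12,0,-1]]
  ]
}}

```text
time: 13.75
ee_pos: [0.5747, 0.0404, 0.0602]
tcp_rot: [0.043, -0.042, 0.998, 0.004]
force: [-0.2, -0.9, -0.4]
opening: 0.444
```

The filter's underside is now at about 0.031, below the rim at 0.034, and there's no contact force, so it is entering the seat.

Request:
{"method": "jog_arm", "body": {
  "targets": [
    [[0,0,0.06,0,-1],[0,0,0.12,0,-1],[0,0,0.12,0,-1]]
  ]
}}

```text
time: 14.0
ee_pos: [0.5748, 0.0403, 0.0589]
tcp_rot: [0.043, -0.042, 0.998, 0.004]
force: [0.4, -0.3, -0.4]
opening: 0.439
```

Request:
{"method": "jog_arm", "body": {
  "targets": [
    [[0,0,0.04,0,-1],[0,0,0.07,0,-1],[0,0,0.07,0,-1]]
  ]
}}

```text
time: 14.25
ee_pos: [0.5749, 0.0403, 0.0584]
tcp_rot: [0.043, -0.041, 0.998, 0.004]
force: [0.7, -1.0, 1.3]
opening: 0.441
```

Request:
{"method": "jog_arm", "body": {
  "targets": [
    [[0,0,0.03,0,-1],[0,0,0.05,0,-1],[0,0,0.05,0,-1]]
  ]
}}

```text
time: 14.5
ee_pos: [0.5749, 0.0404, 0.0583]
tcp_rot: [0.043, -0.042, 0.998, 0.004]
force: [-2.0, -0.1, 4.4]
opening: 0.445
```

```bash
python3 -c "
from h import *
s=st()
i,d=read_camera('scene');save(cv2.resize(i[200:290,280:390],None,fx=7,fy=6),'pics/s13.png')"
```

```text
t 14.5 pos [0.5749 0.0404 0.0583] f [-2.  -0.1  4.4] op 0.44
```

View pics/s13.png

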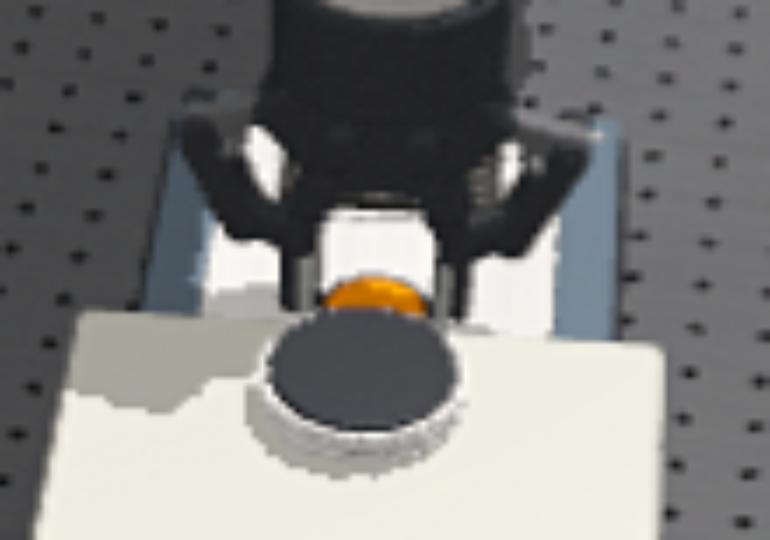

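Contact at TCP z 0.0583 matches the height predicted for the seat floor (0.0582). Releasing.

Request:
{"method": "jog_arm", "body": {
  "targets": [
    [[0,0,0,0,0.02],[0,0,0,0,0.1],[0,0,0,0,0.2],[0,0,-0.1,0,0.2],[0,0,-0.3,0,0.2]]
  ]
}}

```text
time: 14.97
ee_pos: [0.5744, 0.0404, 0.061]
tcp_rot: [0.043, -0.042, 0.998, 0.004]
force: [0.5, -0.2, -0.6]
opening: 0.598
```

Request:
{"method": "jog_arm", "body": {
  "targets": [
    [[0,0,-0.5,0,0.2],[0,0,-1.5,0,0.2],[0,0,-3,0,0.2],[0,0,-5,0,0.2],[0,0,-7,0,0.2]]
  ]
}}

```text
time: 15.38
ee_pos: [0.568, 0.0396, 0.132]
tcp_rot: [0.043, -0.042, 0.998, 0.004]
force: [0.9, 0.8, -0.6]
opening: 0.603
```

```bash
python3 -c "
from h import *
s=st()
i,d=read_camera('scene');save(cv2.resize(i[200:290,280:390],None,fx=7,fy=6),'pics/s14.png')
go([.40,.18,.16])
print('front out',FRONT-.0746*U)"
```

```text
t 15.38 pos [0.568  0.0396 0.132 ] f [ 0.9  0.8 -0.6] op 0.6
shift cm [15.55 15.43 -3.74] turn 0 tilt [ 0.0913  0.0104 -0.9958]
front out [0.45486685 0.0306473  0.034     ]
```

View pics/s14.png

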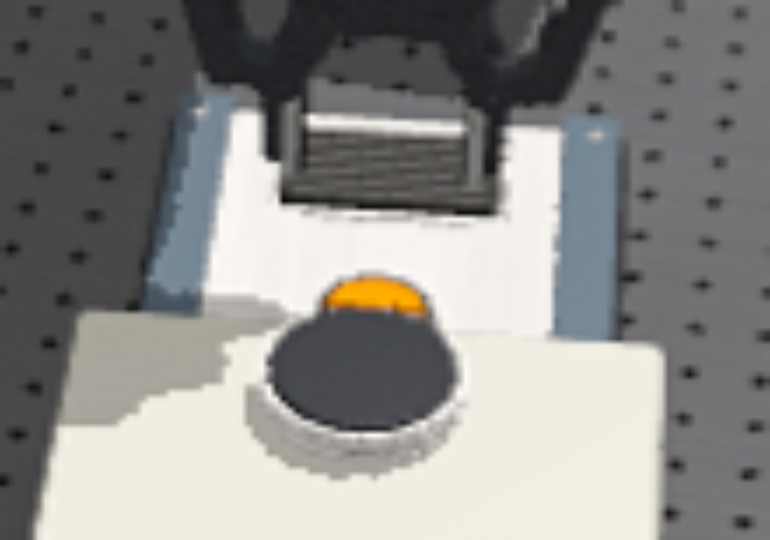

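Request:
{"method": "jog_arm", "body": {
  "targets": [
    [[4,3,-1,0,-1],[8,7,-1,0,-1],[12,11,-1,0,-1],[15,15,-1,0,-1],[15.5,18,-1,0,-1]]
  ]
}}

```text
time: 15.85
ee_pos: [0.4158, 0.1791, 0.1346]
tcp_rot: [0.046, -0.041, 0.998, 0.003]
force: [0.0, 0.2, -0.5]
opening: 0.003
```

```bash
python3 -c "
from h import *
s=st()
i,d=read_camera('top');np.savez('top15.npz',i=i,d=d);save(cv2.resize(i[190:300,270:370],None,fx=5,fy=5),'pics/t15.png')
h=cv2.cvtColor(i,cv2.COLOR_RGB2HSV);m=(h[...,0]>=8)&(h[...,0]<=22)&(h[...,1]>100);q=np.zeros_like(m);q[210:250,295:340]=1;v,u=np.nonzero(m&q);print(len(u),atz('top',(u.mean(),v.mean()),.045), np.median(d[v,u]))
# ring height plane fit
m=camera_model('top');v0,u0=np.mgrid[int(v.mean())-7:int(v.mean())+8,int(u.mean())-7:int(u.mean())+8];P=np.array([atd('top',(a,b),d[b,a]) for a,b in zip(u0.ravel(),v0.ravel())])
P=P[np.hypot(P[:,0]-P[:,0].mean(),P[:,1]-P[:,1].mean())<.014];c=np.linalg.lstsq(np.c_[P[:,:2]-P[:,:2].mean(0),np.ones(len(P))],P[:,2],rcond=None)[0];print('slope',c)
"
```

```text
t 15.85 pos [0.4158 0.1791 0.1346] f [ 0.   0.2 -0.5] op 0.0
251 [0.57546527 0.04032829 0.045     ] 0.98877305
slope [-0.02283258  0.0057277   0.04519401]
```

View pics/t15.png

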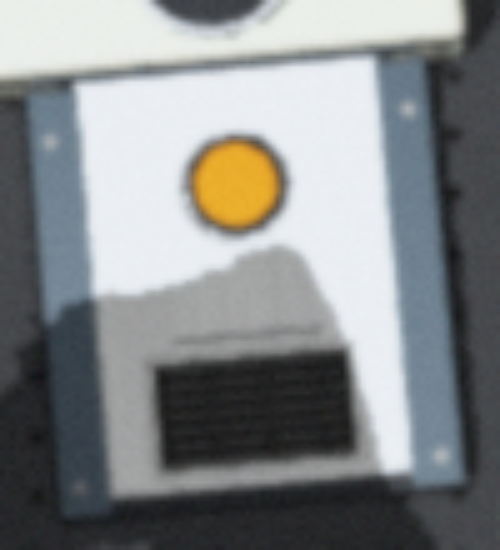

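The filter lies flat and centred in the seat: centre (0.5755,0.0403), top 0.0452 against the expected 0.045. Now I'll push the tray home from its front face.

```bash
python3 -c "
from h import *
s=st();go([.423,.0285,.10],94.8);go([.423,.0285,.0475],94.8)"
```

```text
t 15.9 pos [0.4111 0.1852 0.134 ] f [-3.9  4.3  0.1] op -0.0
shift cm [  0.52 -15.74   3.23] turn 0.4 tilt [ 0.0863  0.016  -0.9961]
shift cm [  0.98 -15.78   8.46] turn 0.4 tilt [ 0.0863  0.016  -0.9961]
```

Request:
{"method": "jog_arm", "body": {
  "targets": [
    [[0.5,-4,0,0.4,-1],[0.5,-8,1,0.4,-1],[0.5,-12,2,0.4,-1],[0.5,-15.7,3.2,0.4,-1],[0.5,-15.7,3.2,0.4,-1]]
  ]
}}

```text
time: 16.32
ee_pos: [0.4237, 0.0234, 0.0999]
tcp_rot: [0.044, -0.037, 0.998, 0.004]
force: [-0.1, 0.9, 0.6]
opening: -0.0
```

```bash
python3 -c "
from h import *
s=st();go([.423,.0285,.0475],94.8)"
```

```text
t 16.32 pos [0.4237 0.0234 0.0999] f [-0.1  0.9  0.6] op -0.0
shift cm [0.49 0.49 5.22] turn -0.5 tilt [ 0.0868  0.0122 -0.9961]
```

Request:
{"method": "jog_arm", "body": {
  "targets": [
    [[0.5,0.5,1.5,-0.5,-1],[0.5,0.5,3,-0.5,-1],[0.5,0.5,4.5,-0.5,-1],[0.5,0.5,5.1,-0.5,-1],[0.5,0.5,5.2,-0.5,-1]]
  ]
}}

```text
time: 16.73
ee_pos: [0.4223, 0.0288, 0.0471]
tcp_rot: [0.043, -0.042, 0.998, 0.004]
force: [-0.3, 0.0, 1.4]
opening: -0.0
```

Request:
{"method": "jog_arm", "body": {
  "targets": [
    [[0,0,0,0,-1]]
  ]
}}

```text
time: 16.82
ee_pos: [0.4225, 0.029, 0.0475]
tcp_rot: [0.043, -0.042, 0.998, 0.004]
force: [0.5, 0.4, 0.2]
opening: 0.001
```

```bash
python3 -c "
from h import *
s=st();T=s['ee_pos'];A=Rq(s['tcp_rot']);tip=T+.019*A[:,2];print('tip',tip,'gap',(FRONT-.0746*U-tip)@U-.011)
go(T+.09*U*[1,1,0],94.8);go([.423,.0285,.0475],94.8)
i,d=read_camera('scene');save(cv2.resize(i[180:280,270:390],None,fx=6,fy=6),'pics/s16.png')"
```

```text
t 16.82 pos [0.4225 0.029  0.0475] f [0.5 0.4 0.2] op 0.0
tip [0.4241318  0.02920403 0.02857555] gap 0.019748028783199686
shift cm [-8.97 -0.01  0.77] turn 0.0 tilt [ 0.0852  0.0125 -0.9963]
shift cm [-0.04 -0.05  0.  ] turn 0.0 tilt [ 0.0852  0.0125 -0.9963]
```

View pics/s16.png

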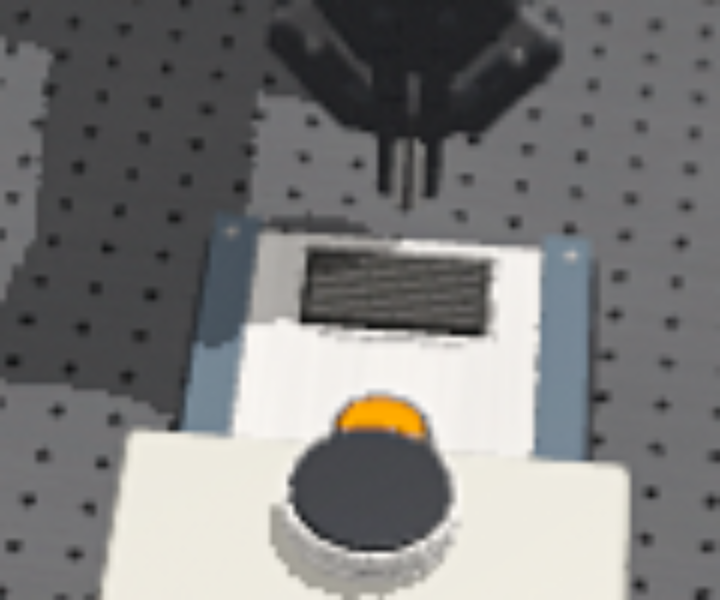

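Request:
{"method": "jog_arm", "body": {
  "targets": [
    [[-0.6,0,0.05,0,-1],[-1.2,0,0.1,0,-1],[-1.6,0,0.14,0,-1],[-1.9,0,0.16,0,-1],[-2.2,0,0.19,0,-1]]
  ]
}}

```text
time: 17.28
ee_pos: [0.4444, 0.0308, 0.0478]
tcp_rot: [0.042, -0.042, 0.998, 0.004]
force: [-5.3, -0.7, 3.7]
opening: -0.001
```

Request:
{"method": "jog_arm", "body": {
  "targets": [
    [[-0.3,0,0.03,0,-1],[-0.6,0,0.05,0,-1],[-0.9,0,0.08,0,-1],[-1.2,0,0.1,0,-1],[-1.5,0,0.13,0,-1]]
  ]
}}

```text
time: 17.7
ee_pos: [0.4571, 0.032, 0.047]
tcp_rot: [0.04, -0.042, 0.998, 0.004]
force: [-5.1, -1.2, 3.9]
opening: -0.002
```

```bash
cat > p.py <<'E'
from h import *
s=st();T=s['ee_pos'];A=Rq(s['tcp_rot']);tip=T+.019*A[:,2];print('tip',tip,'out by', -((tip-FRONT)@U)-.011, A[:,2],'lat',(tip-FRONT)@V)
go(T+.02*U,94.8)
E
python3 p.py
```

```text
t 17.7 pos [0.4571 0.032  0.047 ] f [-5.1 -1.2  3.9] op -0.0
tip [0.45862737 0.03220799 0.0281083 ] out by 0.059722067305294446 [ 0.0795703   0.01147065 -0.99676326] lat 0.0012405469312746801
shift cm [-1.99 -0.    0.16] turn 0.0 tilt [ 0.0796  0.0115 -0.9968]
```

Request:
{"method": "jog_arm", "body": {
  "targets": [
    [[-0.7,0,0.03,0,-1],[-1.4,0,0.08,0,-1],[-2.1,0,0.13,0,-1],[-2.8,0,0.18,0,-1],[-3.4,0,0.23,0,-1]]
  ]
}}

```text
time: 18.12
ee_pos: [0.4884, 0.0348, 0.0464]
tcp_rot: [0.037, -0.042, 0.998, 0.004]
force: [-6.4, -1.8, 3.6]
opening: 0.005
```

```bash
python3 p.py
```

```text
t 18.12 pos [0.4884 0.0348 0.0464] f [-6.4 -1.8  3.6] op 0.0
tip [0.48975869 0.03496916 0.02747359] out by 0.028468887951197692 [ 0.07371568  0.01085464 -0.99722022] lat 0.0013870264040188648
shift cm [-1.99 -0.    0.15] turn 0.0 tilt [ 0.0737  0.0109 -0.9972]
```

Request:
{"method": "jog_arm", "body": {
  "targets": [
    [[-0.7,0,-0.02,0,-1],[-1.4,0,0.03,0,-1],[-2.1,0,0.08,0,-1],[-2.7,0,0.12,0,-1],[-3.0,0,0.15,0,-1]]
  ]
}}

```text
time: 18.53
ee_pos: [0.5164, 0.0372, 0.0462]
tcp_rot: [0.035, -0.042, 0.999, 0.004]
force: [-5.0, -1.8, 3.0]
opening: -0.003
```

```bash
python3 p.py
```

```text
t 18.53 pos [0.5164 0.0372 0.0462] f [-5.  -1.8  3. ] op -0.0
tip [0.517702   0.03740119 0.02727904] out by 0.0004200686193121892 [ 0.06915745  0.01037932 -0.99755176] lat 0.0014722930393484617
shift cm [-2.   -0.    0.14] turn 0.0 tilt [ 0.0692  0.0104 -0.9976]
```

Request:
{"method": "jog_arm", "body": {
  "targets": [
    [[-0.3,0,0,0,-1],[-0.5,0,0,0,-1],[-0.7,0,0.02,0,-1],[-0.9,0,0.03,0,-1]]
  ]
}}

```text
time: 18.87
ee_pos: [0.5235, 0.0379, 0.0458]
tcp_rot: [0.033, -0.042, 0.999, 0.004]
force: [-4.4, -1.3, 2.7]
opening: 0.0
```

```bash
python3 p.py
```

```text
t 18.87 pos [0.5235 0.0379 0.0458] f [-4.4 -1.3  2.7] op 0.0
tip [0.5247393  0.03803975 0.02688972] out by -0.006645982447743469 [ 0.06538147  0.00996524 -0.99781058] lat 0.0015197540105571967
shift cm [-2.    0.    0.13] turn -0.0 tilt [ 0.0654  0.01   -0.9978]
```

Request:
{"method": "jog_arm", "body": {
  "targets": [
    [[-0.2,0,-0.02,0,-1],[-0.35,0,-0.02,0,-1],[-0.5,0,-0.02,0,-1],[-0.5,0,-0.02,0,-1]]
  ]
}}

```text
time: 19.2
ee_pos: [0.5273, 0.0382, 0.0458]
tcp_rot: [0.032, -0.042, 0.999, 0.004]
force: [-3.5, -1.1, 0.9]
opening: -0.0
```

```bash
python3 p.py
```

```text
t 19.2 pos [0.5273 0.0382 0.0458] f [-3.5 -1.1  0.9] op -0.0
tip [0.52844609 0.03838018 0.02680594] out by -0.010368262492129784 [ 0.06276345  0.00967237 -0.99798156] lat 0.0015488097610388942
shift cm [-2.    0.    0.13] turn -0.0 tilt [ 0.0628  0.0097 -0.998 ]
```

Request:
{"method": "jog_arm", "body": {
  "targets": [
    [[-0.2,0,-0.02,0,-1],[-0.4,0,-0.02,0,-1],[-0.5,0,-0.02,0,-1],[-0.5,0,-0.02,0,-1]]
  ]
}}

```text
time: 19.53
ee_pos: [0.5292, 0.0384, 0.0456]
tcp_rot: [0.029, -0.042, 0.999, 0.003]
force: [-9.5, -2.4, 7.3]
opening: 0.002
```

```bash
python3 p.py
```

```text
t 19.53 pos [0.5292 0.0384 0.0456] f [-9.5 -2.4  7.3] op 0.0
tip [0.5303168  0.03857507 0.02664528] out by -0.012248721674490898 [ 0.0571352   0.00888551 -0.99832691] lat 0.0015864835629483514
shift cm [-2.    0.    0.12] turn -0.0 tilt [ 0.0571  0.0089 -0.9983]
```

Request:
{"method": "jog_arm", "body": {
  "targets": [
    [[-0.3,0,-0.02,0,-1],[-0.6,0,-0.02,0,-1],[-0.6,0,-0.02,0,-1],[-0.6,0,-0.02,0,-1]]
  ]
}}

```text
time: 19.87
ee_pos: [0.5294, 0.0386, 0.045]
tcp_rot: [0.023, -0.041, 0.999, 0.003]
force: [-14.5, -1.9, 12.4]
opening: 0.002
```

```bash
python3 p.py
```

```text
t 19.87 pos [0.5294 0.0386 0.045 ] f [-14.5  -1.9  12.4] op 0.0
tip [0.53033149 0.03872954 0.02602912] out by -0.012276281330606676 [ 0.04669666  0.00754721 -0.9988806 ] lat 0.001739180453277035
shift cm [-2.    0.    0.09] turn -0.0 tilt [ 0.0467  0.0075 -0.9989]
```

The force rose to 14.5 N with only 0.2 mm of advance, so the tray is at its inner stop. Backing off now to check from above.

Request:
{"method": "jog_arm", "body": {
  "targets": [
    [[0.6,0,0,0,-1],[1.5,0,-0.3,0,-1],[3,0,-1.5,0,-1],[5,2,-4,0,-1],[7,6,-7,0,-1]]
  ]
}}

```text
time: 20.28
ee_pos: [0.4568, 0.0824, 0.1058]
tcp_rot: [0.024, -0.039, 0.999, 0.003]
force: [0.7, 0.3, -0.5]
opening: 0.002
```

Request:
{"method": "jog_arm", "body": {
  "targets": [
    [[0,4,-2,0,-1],[0,8,-4,0,-1],[0,12,-5,0,-1],[0,14,-5,0,-1],[0,14,-5,0,-1]]
  ]
}}

```text
time: 20.7
ee_pos: [0.445, 0.2267, 0.1586]
tcp_rot: [0.027, -0.042, 0.999, 0.005]
force: [0.2, -0.1, -0.1]
opening: 0.0
```

```bash
python3 -c "
from h import *
s=st()
i,d=read_camera('top');np.savez('top20.npz',i=i,d=d);save(cv2.resize(i[80:310,240:560],None,fx=2.5,fy=2.5),'pics/t20.png')
g=cv2.GaussianBlur(cv2.cvtColor(i,cv2.COLOR_RGB2GRAY).astype(float),(0,0),.7);Q=[]
for u in range(294,344):
  k=np.diff(g[238:258,u]);j=int(k.argmin());w=-k[max(0,j-2):j+3];v=238.5+(w*np.arange(max(0,j-2),max(0,j-2)+len(w))).sum()/w.sum();Q.append((atz('top',(u,v),.034)-FRONT)@U)
print('front in by',np.median(Q),np.round(Q[::7],4))
"
```

```text
t 20.7 pos [0.445  0.2267 0.1586] f [ 0.2 -0.1 -0.1] op 0.0
front in by 0.010364158720601853 [0.0108 0.0104 0.0103 0.0104 0.0104 0.0102 0.0102 0.0103]
```

View pics/t20.png

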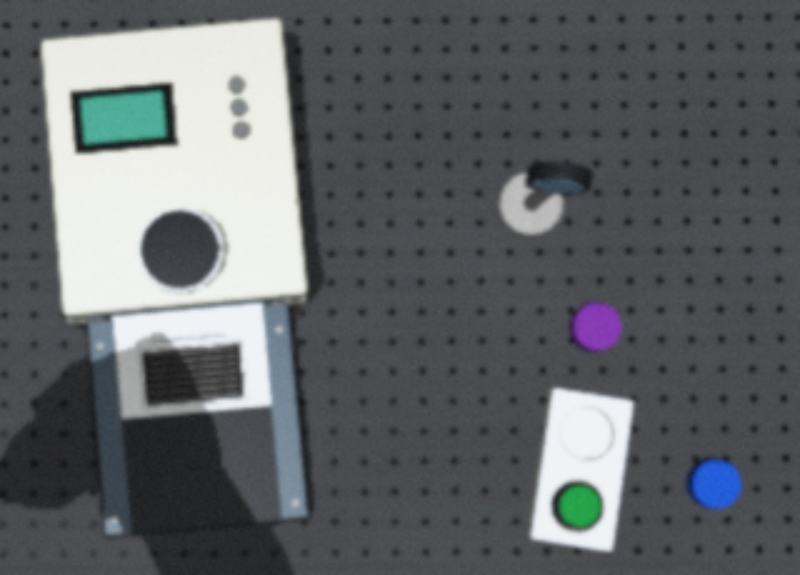

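From outer to inner position the tray's front moved 74.6 + 10.4 = 85.0 mm, which is its full stroke. Its front edge is now at crop row ~410, the amber well at (585,433) is empty, and green, lens, purple and blue have not moved.

```bash
python3 -c "
from h import *
st();print(job_done())"
```

```text
t 20.75 pos [0.4445 0.2243 0.1576] f [ 0.3 -0.4 -1.1] op -0.0
the job is handed in; nothing more can be done
None
```

The amber filter is loaded and the tray is fully home. I handed the job in at 20.8 s, with the arm clear of everything.

- **Tray out:** I dragged it out by its rubber pad. The highest press I read was about 17 N. The tray began about 10 mm out, not at home. The finger slipped once near the end. I took that for a short pull and pulled again, but the tray was already at its outer stop.
- **Filter:** I took the amber filter from its well and set it in the seat with about 4 N of contact. From above it lay flat and centred, with its top at 45.2 mm against 45 mm expected.
- **Tray in:** I pushed it in from its front face until it stopped moving. On the last push I read 14.5 N forward, about 19 N in all directions together. The limit was 25 N.

**Last checks:** the front edge moved 85.0 mm between the two end positions, which is the tray's full stroke. In the last top view, green, the lens and the blue and purple look-alikes were where they began. The screwdriver was outside that picture; I never moved near it.

**Not confirmed:**
- Forces were read only at the end of each move, so a short peak between readings would not show.
- The filter is out of sight under the hood, so I could not see it after the push.
- The gripper picked up a lean of up to about 5° during the drag; the filter still lay flat.

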